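# Heft the finishing jars, rack and cap the full ones

## Task

Clear the square white jars of polishing compound off the bench by hefting each one: a jar that still weighs about 300 g or more goes upright into the long wooden rack, with its cap screwed clockwise until it is hard against its stop, and a jar lighter than that is stood upright in the low refill crate for topping up (its cap does not matter). Leave the round can, the ocarinas and everything else where they are.

Things in the scene. Friction and masses are not known exactly. Their poses are not given: they have to be found in the camera images.
- jar_a: One of up to five identical opaque white plastic jars (some may be absent), contents unseen: square body 58 x 58 mm, 84 mm tall, rigid enough to grip across its flat sides, with a black round screw cap on top; 111 mm tall in all. Origin: centre of its underside; z up, x and y square to its flat sides. Gross weight with its cap anywhere from 145 to 565 g.
- cap_a (a joint): Black ribbed screw cap of jar_a, captive: 50 mm across, on the jar's own axis, 87 to 111 mm above its underside. Turn in rad: 0 = loosest, grows clockwise seen from above, 2.6 = hard against its stop (tight); starts at 0 to 1.0. It does not rise or sink. Thread drag about 0.1 N m before the stop. A jar standing free turns along with its cap.
- jar_b: One of up to five identical opaque white plastic jars (some may be absent), contents unseen: square body 58 x 58 mm, 84 mm tall, rigid enough to grip across its flat sides, with a black round screw cap on top; 111 mm tall in all. Origin: centre of its underside; z up, x and y square to its flat sides. Gross weight with its cap anywhere from 145 to 565 g.
- cap_b (a joint): Black ribbed screw cap of jar_b, captive: 50 mm across, on the jar's own axis, 87 to 111 mm above its underside. Turn in rad: 0 = loosest, grows clockwise seen from above, 2.6 = hard against its stop (tight); starts at 0 to 1.0. It does not rise or sink. Thread drag about 0.1 N m before the stop. A jar standing free turns along with its cap.
- jar_c: One of up to five identical opaque white plastic jars (some may be absent), contents unseen: square body 58 x 58 mm, 84 mm tall, rigid enough to grip across its flat sides, with a black round screw cap on top; 111 mm tall in all. Origin: centre of its underside; z up, x and y square to its flat sides. Gross weight with its cap anywhere from 145 to 565 g.
- cap_c (a joint): Black ribbed screw cap of jar_c, captive: 50 mm across, on the jar's own axis, 87 to 111 mm above its underside. Turn in rad: 0 = loosest, grows clockwise seen from above, 2.6 = hard against its stop (tight); starts at 0 to 1.0. It does not rise or sink. Thread drag about 0.1 N m before the stop. A jar standing free turns along with its cap.
- jar_d: One of up to five identical opaque white plastic jars (some may be absent), contents unseen: square body 58 x 58 mm, 84 mm tall, rigid enough to grip across its flat sides, with a black round screw cap on top; 111 mm tall in all. Origin: centre of its underside; z up, x and y square to its flat sides. Gross weight with its cap anywhere from 145 to 565 g.
- cap_d (a joint): Black ribbed screw cap of jar_d, captive: 50 mm across, on the jar's own axis, 87 to 111 mm above its underside. Turn in rad: 0 = loosest, grows clockwise seen from above, 2.6 = hard against its stop (tight); starts at 0 to 1.0. It does not rise or sink. Thread drag about 0.1 N m before the stop. A jar standing free turns along with its cap.
- jar_e: One of up to five identical opaque white plastic jars (some may be absent), contents unseen: square body 58 x 58 mm, 84 mm tall, rigid enough to grip across its flat sides, with a black round screw cap on top; 111 mm tall in all. Origin: centre of its underside; z up, x and y square to its flat sides. Gross weight with its cap anywhere from 145 to 565 g.
- cap_e (a joint): Black ribbed screw cap of jar_e, captive: 50 mm across, on the jar's own axis, 87 to 111 mm above its underside. Turn in rad: 0 = loosest, grows clockwise seen from above, 2.6 = hard against its stop (tight); starts at 0 to 1.0. It does not rise or sink. Thread drag about 0.1 N m before the stop. A jar standing free turns along with its cap.
- rack: Jar rack screwed to the bench: a straight wooden channel whose side rails keep square jars from turning. Origin: centre of its underside, z up. Outside 464 mm long (its y) and 90 mm wide (x). Inside 440 x 66 mm, floor 10 mm above the origin; rails and end pieces 12 mm thick, tops 34 mm above the origin. Room for five jars in a row.
- crate: Refill crate: fixed low open plywood box, 226 mm (its own x) by 172 mm (y), 45 mm tall, walls 6 mm, floor 6 mm thick (top of the floor 6 mm above the origin), inside 214 x 160 mm. Origin: centre of its underside, z up. Room for six jars standing three along x by two along y.
- can: Round aluminium polish can standing among the jars, 58 mm across, 120 mm tall, narrow neck; not a jar, to be left alone. Origin: centre of its underside.
- ocarina_1: Dark wooden ocarina, egg-shaped, 153 mm long (its x), about 58 mm thick, mouthpiece to +y, lying at the far right; leave alone. Origin: under its middle, at table height.
- ocarina_2: Terracotta-brown ocarina, same shape and origin, lying beyond the rack; leave alone.
- tuner: Black box-shaped tuner, 65 x 105 x 18 mm, lying flat; leave alone. Origin: centre of its underside.
- tape: Roll of paper tape, 84 mm across, 22 mm high, lying flat; leave alone. Origin: centre of its underside.
- screwdriver: Screwdriver, about 20 cm long, lying along its own x beyond the rack; leave alone.
- brush: Flat brush, about 20 cm long, lying along its own x beyond the crate; leave alone.

How it is judged:
At the end, for the whole second after the job is handed in: Every jar present is at rest, upright within 0.1 rad, and either on the rack floor, over 245 g, its cap within 0.15 rad of the tight stop, or on the crate floor, under 355 g (245 to 355 g may go to either) (angle between each of jar_a, jar_b, jar_c, jar_d, jar_e's own z axis and vertical below 0.1 rad and linear speed of each of jar_a, jar_b, jar_c, jar_d, jar_e below 0.02 m/s and ((x of jar_a in the frame of rack between -0.02 and 0.02 m and y of jar_a in the frame of rack between -0.2 and 0.2 m and z of jar_a in the frame of rack between 0.004 and 0.016 m and contact force between jar_a and anything else above 2.4 N and value of joint cap_a above 2.45 rad) or (x of jar_a in the frame of crate between -0.09 and 0.09 m and y of jar_a in the frame of crate between -0.065 and 0.065 m and z of jar_a in the frame of crate between 0 and 0.012 m and contact force between jar_a and anything else below 3.5 N)) and ((x of jar_b in the frame of rack between -0.02 and 0.02 m and y of jar_b in the frame of rack between -0.2 and 0.2 m and z of jar_b in the frame of rack between 0.004 and 0.016 m and contact force between jar_b and anything else above 2.4 N and value of joint cap_b above 2.45 rad) or (x of jar_b in the frame of crate between -0.09 and 0.09 m and y of jar_b in the frame of crate between -0.065 and 0.065 m and z of jar_b in the frame of crate between 0 and 0.012 m and contact force between jar_b and anything else below 3.5 N)) and ((x of jar_c in the frame of rack between -0.02 and 0.02 m and y of jar_c in the frame of rack between -0.2 and 0.2 m and z of jar_c in the frame of rack between 0.004 and 0.016 m and contact force between jar_c and anything else above 2.4 N and value of joint cap_c above 2.45 rad) or (x of jar_c in the frame of crate between -0.09 and 0.09 m and y of jar_c in the frame of crate between -0.065 and 0.065 m and z of jar_c in the frame of crate between 0 and 0.012 m and contact force between jar_c and anything else below 3.5 N)) and ((x of jar_d in the frame of rack between -0.02 and 0.02 m and y of jar_d in the frame of rack between -0.2 and 0.2 m and z of jar_d in the frame of rack between 0.004 and 0.016 m and contact force between jar_d and anything else above 2.4 N and value of joint cap_d above 2.45 rad) or (x of jar_d in the frame of crate between -0.09 and 0.09 m and y of jar_d in the frame of crate between -0.065 and 0.065 m and z of jar_d in the frame of crate between 0 and 0.012 m and contact force between jar_d and anything else below 3.5 N)) and ((x of jar_e in the frame of rack between -0.02 and 0.02 m and y of jar_e in the frame of rack between -0.2 and 0.2 m and z of jar_e in the frame of rack between 0.004 and 0.016 m and contact force between jar_e and anything else above 2.4 N and value of joint cap_e above 2.45 rad) or (x of jar_e in the frame of crate between -0.09 and 0.09 m and y of jar_e in the frame of crate between -0.065 and 0.065 m and z of jar_e in the frame of crate between 0 and 0.012 m and contact force between jar_e and anything else below 3.5 N))); the robot touches nothing.
It fails at once if the round can is moved more than 6 cm from its place (distance of can from where it was at the start of the episode above 0.06 m).
It fails at once if an ocarina is moved more than 6 cm from its place (distance of any of ocarina_1, ocarina_2 from where it was at the start of the episode above 0.06 m).
It fails at once if the tuner, tape, screwdriver or brush is moved more than 6 cm from its place (distance of any of tuner, tape, screwdriver, brush from where it was at the start of the episode above 0.06 m).
Of jar_a, jar_b, jar_c, jar_d, jar_e only 3 to 5 are there at a start; the rules pass over those that are not, and their reading is None.
At some moment in a run one of jar_a, jar_b, jar_c, jar_d, jar_e may be knocked a few centimetres aside while the robot is not near it.
It also fails if it takes over 210 s, if anything falls off the work surface, if the arm or the gripper's body presses on something with over 40 N, if the wrist force passes 120 N, or if a joint passes its speed limit or range.

## Robot

A 7-joint arm with a two-finger parallel gripper is mounted at the origin on the work surface. World frame = base frame: x ahead of the robot, y to its left, z up, the work surface at z = 0. Lengths are in m, angles in rad, forces in N, time in s.
With the tool pointing down it reaches from about 0.4 to 0.85 m from the base axis. Payload 4.5 kg.
Tool frame: the origin (TCP) lies between the finger pads; the fingertips stand r.tip_reach ahead of it and the grasp point (between the pads) lies 3 mm ahead of it (r.tip_reach is the distance from the TCP to the fingertips, in m); z points along the fingers, y is the line along which they close (so a half turn about z gives the same grasp; the last joint's range is limited). The gripper opens to 88 mm and grips with 3 to 60 N. Pads are 18 mm wide; open, the fingers measure 123 mm over their backs; the gripper's body (75 mm by 187 mm) begins 45 mm behind the grasp point.
Start: joints at [-1.155, 0.689, -0.195, 1.565, 0.157, 0.902, -0.215], TCP at [0.233, 0.58, 0.261] pointing down, gripper open.
Joint ranges: [-3.01, 3.01], [-0.46, 2.08], [-1.47, 1.51], [0.13, 2.56], [-1, 4.14], [0.04, 2.09], [-2.66, 2.66]. Speed limits (rad/s): [2.57, 2.57, 3.14, 3.14, 3.14, 3.14, 3.14].

## Interface

Orientations are given as a unit quaternion [x, y, z, w].
In Python, from plant import r gives the robot as it stands.
- The arm moves only by the tool step_arm, never from a script. Its argument "motion" is a list of rows, each an object with "dp": the shift along the tool's x, y, z in mm, a list of three; "twist": the turn, a rotation vector about the tool's x, y, z in rad, a list of three; "hand": the opening, from -1 (shut) to 1 (fully open). In form: [{"dp": [dx, dy, dz], "twist": [rx, ry, rz], "hand": hand}, ...]. A call has 1 to 5 rows; each row is the pose to reach, as a shift and turn from the pose commanded when the call began, along the tool's axes at that moment; what a row does not reach only later rows make up. A row lasts 1/8 s, in which the tool goes at most 62.5 mm and 10.7 degrees, less where a joint would pass 70% of its speed; a pose out of reach is approached as far as the arm can. A call with a gripper value outside its range is refused whole. The fingers move at their own pace and stop on an object; "force" is the grip in N (left out, the last holds). Time passes only in rows, so rows that repeat a pose let the fingers close. It gives the time, the measured TCP pose, the force, the opening and the grip force at its end, in the units of the state.
- r.get_state(): the state, without advancing time (a new reading comes with each control period).
- r.snapshot(name): name is "side" or "top"; returns a dict with "pixels" (420x560x3 uint8, red, green, blue), "depth" (420x560 float32, m along the optical axis (not along the pixel's ray), 0 where there is no reading), "fx", "fy", "cx", "cy" (pixels), "xyz" and "orientation" of the camera in the world. Camera axes: x right, y down, z forward; pixel columns grow to the right and rows downward; lengths in m; the calibration is good to about 2 mm. A picture is of the moment at which its call begins.
- r.finish_job(): hands the job in; it is judged then, once.
Trained networks look in the newest picture that a camera, given by its name, has taken for a name from the list of things; names that differ only in an ending like _2 or _b are one class to them, and where a whole thing is asked for, a point or a joint stands for the part that bears it (a point fixed in the world has none). Each returns a list of dicts, best first, with "score" (0 to 1); they miss things now and then, are a little off and sometimes report something else, mostly with a low value. They report only what shows in the picture. A call takes as long as a camera call.
- r.search_frame(camera, thing): "at" ([x, y, z] in m, in the coordinates of the camera as it stood for that picture, good to about 4 mm: the middle of the surface that is visible of it).
The state is a dict: "clock": time; "q": joint angles; "qd": joint speeds; "joint_torque": joint torques, N m; "tool_pos": TCP position; "eef_rot": TCP orientation; "contact_force": force on the tool from outside, world axes, zero at the start; "moment": the same for the moment, N m; "opening": opening from 0.0 (shut) to 1.0 (fully open); "finger_force": force on a finger pad.
Only numpy, scipy, OpenCV 4.12 (cv2) and the standard library are available. Lean on these libraries where they do the work, as an engineer would, in place of code of your own. Each camera call takes 0.05 s, during which the arm holds its last target. There are 200 camera calls.

## Working session

There is one attempt and no reset: what is moved stays moved. The work goes in short steps, Python scripts to look and compute and a tool call to move; the robot and the scene stay as the last step left them, time stands still between calls to the robot, and variables do not carry over. Pictures are saved under pics/ and viewed, at most 14 in all, crops included, and the job is handed in when it is done.

Besides the shell and the picture viewer there is one more tool, called after "Request:" as name(argument=value, ...), one argument or row to a line, values as JSON. step_arm: Moves the arm, as the interface text tells. Its arguments: {"type":"object","properties":{"motion":{"type":"array"},"force":{"type":"number"}},"required":["motion"]}

```bash
mkdir -p pics; ls; cat > h.py <<'E'
import numpy as np, cv2
from scipy.spatial.transform import Rotation as R
from plant import r
def cam(n):
    s=r.snapshot(n); s['R']=R.from_quat(s['orientation']).as_matrix(); return s
def w(s,p): return s['R']@np.array(p)+np.array(s['xyz'])
def cloud(s):
    v,u=np.mgrid[:420,:560]; d=s['depth']
    P=np.stack([(u-s['cx'])/s['fx']*d,(v-s['cy'])/s['fy']*d,d],-1)
    return P@s['R'].T+np.array(s['xyz'])
E
python3 - <<'E'
from h import *
print(r.get_state(), r.tip_reach)
for n in ['top','side']:
    s=cam(n); cv2.imwrite(f'pics/{n}0.png',s['pixels'][...,::-1]); print(n,s['xyz'],s['R'].round(2).tolist(),s['fx'])
    for t in ['jar_a','cap_a','rack','crate','can','ocarina_1','tuner','tape','screwdriver','brush']:
        print(t,[(w(s,o['at']).round(3).tolist(),round(o['score'],2)) for o in r.search_frame(n,t)])
E
```

```text
pics
{'clock': 0.0, 'q': array([-1.15520089,  0.68996803, -0.19450722,  1.56633923,  0.15731646,
        0.90245059, -0.21513055]), 'qd': array([-0.00062811,  0.00153782, -0.00083536, -0.00051243, -0.0001506 ,
       -0.00089341, -0.00061254]), 'joint_torque': array([ 3.27306020e-05, -5.27551639e+01, -1.26711264e+00, -1.53434390e+01,
       -5.26968122e-02,  6.40497237e-03,  1.56486899e-04]), 'tool_pos': array([0.23270035, 0.57944538, 0.25992104]), 'eef_rot': array([ 1.89711708e-01,  9.81839438e-01, -8.80856548e-04, -9.86308272e-05]), 'contact_force': array([ 0.12414387, -0.32515427, -0.36135664]), 'moment': array([ 0.02418072, -0.06285986, -0.02371636]), 'finger_force': 0.0, 'opening': 0.9996064824209979} 0.022
top [ 0.49892579 -0.09957364  1.07177204] [[0.02, -0.99, 0.1], [-1.0, -0.02, 0.02], [-0.02, -0.1, -0.99]] 405.5213218363775
jar_a [([0.464, -0.18, 0.112], 0.84), ([0.479, -0.384, 0.092], 0.84), ([0.467, 0.123, 0.104], 0.72), ([0.471, 0.022, 0.109], 0.59)]
cap_a [([0.466, 0.022, 0.113], 0.88), ([0.471, 0.133, 0.11], 0.79), ([0.467, -0.182, 0.114], 0.76), ([0.478, -0.4, 0.11], 
[... 543 characters left out ...]
 -0.71]] 532.3332434827907
jar_a [([0.475, -0.427, 0.081], 0.97), ([0.463, -0.208, 0.084], 0.71), ([0.461, -0.003, 0.079], 0.56), ([0.464, 0.117, 0.085], 0.56)]
cap_a [([0.461, -0.194, 0.107], 0.83), ([0.463, 0.121, 0.114], 0.77), ([0.468, 0.015, 0.107], 0.69), ([0.468, -0.409, 0.115], 0.55)]
rack [([0.589, -0.11, 0.012], 0.85)]
crate [([0.503, 0.375, 0.01], 0.59), ([0.769, -0.228, 0.046], 0.44)]
can [([0.428, -0.322, 0.084], 0.66)]
ocarina_1 [([0.772, -0.228, 0.046], 0.96), ([0.647, -0.439, 0.045], 0.95)]
tuner [([0.549, -0.533, 0.016], 0.94), ([0.748, 0.131, 0.021], 0.58)]
tape [([0.749, 0.131, 0.021], 0.87)]
screwdriver [([0.791, -0.027, 0.018], 0.6)]
brush [([0.714, 0.277, 0.019], 0.96)]
```

View pics/top0.png

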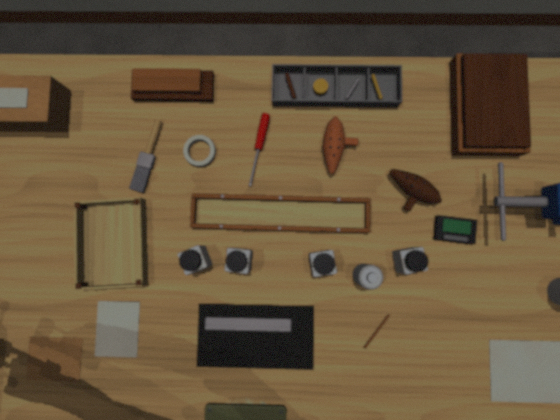

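View pics/side0.png

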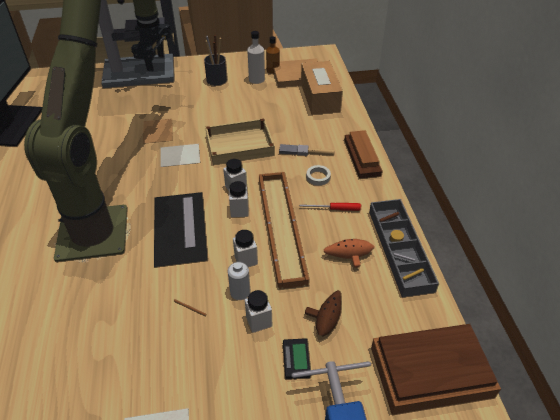

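```bash
cat >> h.py <<'E'
def jars(s=None):
    """jar caps (top disc) and square-body yaw from top camera cloud"""
    s=s or cam('top'); W=cloud(s); px=s['pixels'].astype(int)
    out=[]
    m=((W[...,2]>.100)&(W[...,2]<.118)&(px.max(-1)<90)&(s['depth']>0)).astype(np.uint8)
    n,l,st,c=cv2.connectedComponentsWithStats(m)
    for i in range(1,n):
        if st[i,4]<100: continue
        p=W[l==i][:,:2].astype(np.float32); (cc,rad)=cv2.minEnclosingCircle(p)
        c0=np.array(cc)
        b=(W[...,2]>.070)&(W[...,2]<.092)&(np.hypot(W[...,0]-c0[0],W[...,1]-c0[1])<.05)&(px.min(-1)>110)
        q=W[b][:,:2].astype(np.float32)
        rect=cv2.minAreaRect(q) if len(q)>20 else None
        out.append((c0.round(4).tolist(),round(rad,4),st[i,4],rect and [np.round(rect[0],4).tolist(),np.round(rect[1],4).tolist(),round(rect[2],1)]))
    return out
E
python3 - <<'E'
from h import *
s=cam('top')
for j in jars(s): print(j)
W=cloud(s)
def rect(m):
    p=W[m][:,:2].astype(np.float32); return cv2.minAreaRect(p),len(p)
Z=W[...,2]
m=(abs(Z-.034)<.006)&(abs(W[...,0]-.59)<.08)&(abs(W[...,1]+.09)<.29); print('rack',rect(m))
m=(abs(Z-.045)<.006)&(abs(W[...,0]-.5)<.14)&(abs(W[...,1]-.37)<.16); print('crate',rect(m))
E
```

```text
([0.6206, -0.7239], 0.0394, np.int32(167), None)
([0.4659, 0.1343], 0.0258, np.int32(369), [[0.4659, 0.1341], [0.0544, 0.0527], 23.1])
([0.4664, 0.0237], 0.0255, np.int32(358), [[0.4662, 0.0232], [0.054, 0.0534], 85.7])
([0.4749, -0.4011], 0.0261, np.int32(395), [[0.4749, -0.4007], [0.0519, 0.052], 11.3])
([0.4636, -0.1837], 0.0256, np.int32(372), [[0.4636, -0.1842], [0.0539, 0.0529], 9.5])
rack (((0.5912736654281616, -0.112272709608078), (0.1217336356639862, 0.5424848794937134), 3.6380362510681152), 1955)
crate (((0.5027034282684326, 0.3608905076980591), (0.22626373171806335, 0.17562444508075714), 4.47239351272583), 999)
```

The top picture shows four jars at about (190,260), (237,261), (323,263) and (415,260). The can is at (369,277), the rack spans (192–370, 195–232) and the crate is at (111,244). The side view agrees. Next I fit the rack and plan the moves.

```bash
cat >> h.py <<'E'
def cur():
    s=r.get_state(); m=R.from_quat(s['eef_rot']).as_matrix()
    return s,np.array(s['tool_pos']),m
def plan(*wps):
    """wps: (x,y,z,yaw_deg of tool y); prints dp/twist per leg, each a call"""
    s,p,m=cur()
    print('now',s['clock'],p.round(4),'yaw',round(np.degrees(np.arctan2(m[1,1],m[0,1])),1),'q',s['q'].round(2),'F',s['contact_force'].round(2),'op',round(s['opening'],3))
    for x,y,z,f in wps:
        a=np.radians(f); M=np.array([[-np.sin(a),np.cos(a),0],[np.cos(a),np.sin(a),0],[0,0,-1]]).T.T
        M=np.column_stack([[-np.sin(a),np.cos(a),0],[np.cos(a),np.sin(a),0],[0,0,-1]])
        d=m.T@(np.array([x,y,z])-p)*1000; t=R.from_matrix(m.T@M).as_rotvec()
        print('dp',d.round(1).tolist(),'tw',t.round(3).tolist(),'rows>=',round(max(np.linalg.norm(d)/62.5,np.linalg.norm(t)/.1867),1))
        p,m=np.array([x,y,z]),M
def weigh(n=5):
    f=[]
    for _ in range(n):
        r.snapshot('top'); f.append(r.get_state()['contact_force'][2])
    print('Fz',np.round(f,2),np.mean(f).round(3),'±',np.std(f).round(3))
E
sed -i '/M=np.array(\[\[-np/s/; M=.*//' h.py
python3 - <<'E'
from h import *
s=cam('top'); W=cloud(s); px=s['pixels'].astype(int)
# rack: brown rails inside image box
b=np.zeros(px.shape[:2],bool); b[186:240,186:376]=True
m=b&(W[...,2]>.024)&(W[...,2]<.042)
p=W[m][:,:2].astype(np.float32); print(len(p),cv2.minAreaRect(p))
for a in [178]: pass
q=cv2.erode(m.astype(np.uint8),np.ones((2,2)))
p=W[q>0][:,:2].astype(np.float32); print(len(p),cv2.minAreaRect(p),W[q>0][:,2].mean())
weigh(3)
plan((.466,.134,.25,23))
E
```

```text
2002 ((0.589520275592804, -0.07489527761936188), (0.46294525265693665, 0.0904327854514122), 89.35726928710938)
1535 ((0.5880271196365356, -0.07647116482257843), (0.4597674608230591, 0.08747325837612152), 89.34967803955078) 0.034306533891968846
Fz [0.1  0.51 0.04] 0.215 ± 0.21
now 1.35 [0.2329 0.58   0.2608] yaw 68.1 q [-1.16  0.69 -0.19  1.57  0.16  0.9  -0.22] F [0.7  0.08 0.04] op 1.003
dp [-382.6, -327.0, 10.7] tw [0.0, -0.0, 0.788] rows>= 8.1
```

Request:
step_arm(
  motion=[
    {"dp":[-383,-327,10],"twist":[0,0,0.787],"hand":1},
    {"dp":[-383,-327,10],"twist":[0,0,0.787],"hand":1},
    {"dp":[-383,-327,10],"twist":[0,0,0.787],"hand":1},
    {"dp":[-383,-327,10],"twist":[0,0,0.787],"hand":1},
    {"dp":[-383,-327,10],"twist":[0,0,0.787],"hand":1},
  ],
)

```text
clock: 1.98
tool_pos: [0.3787, 0.3017, 0.2548]
eef_rot: [0.553, 0.833, 0.001, 0.0]
contact_force: [1.3, 0.5, -0.3]
opening: 1.004
finger_force: 0.0
```

```bash
python3 -c "
from h import *
plan((.466,.134,.17,23),(.466,.134,.075,23))"
```

```text
now 1.975 [0.3787 0.3017 0.2548] yaw 22.9 q [-0.76  0.52 -0.01  1.99  0.01  0.63 -0.38] F [ 1.32  0.49 -0.25] op 1.004
dp [-188.5, 15.0, 84.8] tw [0.001, -0.0, -0.002] rows>= 3.3
dp [0.0, 0.0, 95.0] tw [0.0, 0.0, 0.0] rows>= 1.5
```

Request:
step_arm(
  motion=[
    {"dp":[-188,15,85],"twist":[0,0,0],"hand":1},
    {"dp":[-188,15,85],"twist":[0,0,0],"hand":1},
    {"dp":[-188,15,85],"twist":[0,0,0],"hand":1},
    {"dp":[-188,15,85],"twist":[0,0,0],"hand":1},
    {"dp":[-188,15,85],"twist":[0,0,0],"hand":1},
  ],
)

```text
clock: 2.6
tool_pos: [0.4656, 0.1345, 0.1691]
eef_rot: [0.553, 0.833, -0.0, -0.0]
contact_force: [-0.4, 0.6, 0.7]
opening: 0.997
finger_force: 0.0
```

```bash
python3 -c "
from h import *
weigh(6)
plan((.466,.134,.17,23),(.466,.134,.075,23))"
```

```text
Fz [ 0.78  0.28  0.01 -0.39 -0.33 -0.3 ] 0.008 ± 0.415
now 2.9 [0.4649 0.1376 0.17  ] yaw 23.2 q [-0.35  0.66 -0.05  2.07  0.07  0.41 -0.05] F [-0.28 -0.11 -0.3 ] op 0.999
dp [-3.8, -0.4, 0.0] tw [0.001, -0.001, 0.003] rows>= 0.1
dp [0.0, 0.0, 95.0] tw [0.0, 0.0, 0.0] rows>= 1.5
```

Request:
step_arm(
  motion=[
    {"dp":[-4,0,50],"twist":[0,0,0],"hand":1},
    {"dp":[-4,0,95],"twist":[0,0,0],"hand":1},
    {"dp":[-4,0,95],"twist":[0,0,0],"hand":1},
    {"dp":[-4,0,95],"twist":[0,0,0],"hand":-1},
    {"dp":[-4,0,95],"twist":[0,0,0],"hand":-1},
  ],
  force=30,
)

```text
clock: 3.52
tool_pos: [0.4677, 0.1329, 0.0763]
eef_rot: [0.552, 0.834, 0.001, 0.001]
contact_force: [-0.2, 0.4, -1.2]
opening: 0.798
finger_force: 0.0
```

Request:
step_arm(
  motion=[
    {"dp":[0,0,0],"twist":[0,0,0],"hand":-1},
    {"dp":[0,0,-40],"twist":[0,0,0],"hand":-1},
    {"dp":[0,0,-80],"twist":[0,0,0],"hand":-1},
    {"dp":[0,0,-120],"twist":[0,0,0],"hand":-1},
    {"dp":[0,0,-120],"twist":[0,0,0],"hand":-1},
  ],
)

```text
clock: 4.15
tool_pos: [0.4681, 0.1328, 0.1971]
eef_rot: [0.552, 0.834, 0.003, 0.002]
contact_force: [0.3, 0.0, -6.0]
opening: 0.654
finger_force: 30.0
```

```bash
python3 -c "
from h import *
weigh(10)
a=np.radians(89.35);c=np.array([.5893,-.0755])
P=lambda t:c+t*np.array([np.cos(a),np.sin(a)])
p=P(.16)
plan((p[0],p[1],.195,-.65),(p[0],p[1],.087,-.65))"
```

```text
Fz [-5.95 -5.71 -4.39 -4.27 -4.59 -4.77 -5.06 -4.41 -4.69 -4.96] -4.88 ± 0.532
now 4.65 [0.4664 0.1323 0.1939] yaw 23.0 q [-0.34  0.62 -0.06  2.05  0.07  0.47 -0.04] F [ 0.2   0.02 -4.96] op 0.66
dp [-92.8, 96.1, -1.3] tw [-0.001, 0.0, 0.413] rows>= 2.2
dp [0.0, 0.0, 108.0] tw [0.0, 0.0, 0.0] rows>= 1.7
```

Request:
step_arm(
  motion=[
    {"dp":[-93,96,-1],"twist":[0,0,0.413],"hand":-1},
    {"dp":[-93,96,-1],"twist":[0,0,0.413],"hand":-1},
    {"dp":[-93,96,-1],"twist":[0,0,0.413],"hand":-1},
    {"dp":[-93,96,-1],"twist":[0,0,0.413],"hand":-1},
    {"dp":[-93,96,-1],"twist":[0,0,0.413],"hand":-1},
  ],
)

```text
clock: 5.28
tool_pos: [0.5894, 0.0855, 0.1949]
eef_rot: [0.71, 0.704, -0.001, -0.001]
contact_force: [0.2, -0.4, -4.9]
opening: 0.651
finger_force: 30.0
```

```bash
python3 -c "
from h import *
weigh(1)
plan((.5911,.0845,.195,-.65),(.5911,.0845,.088,-.65))
s=cam('top'); cv2.imwrite('pics/t1.png',cv2.resize(s['pixels'][150:300,130:430,::-1],None,fx=2,fy=2))"
```

```text
Fz [-4.29] -4.291 ± 0.0
now 5.325 [0.5896 0.0856 0.1951] yaw -0.5 q [-0.25  0.73  0.04  1.73 -0.05  0.69 -0.18] F [ 0.28  0.7  -4.29] op 0.654
dp [-1.1, 1.5, 0.1] tw [-0.003, -0.001, 0.003] rows>= 0.0
dp [0.0, 0.0, 107.0] tw [0.0, 0.0, 0.0] rows>= 1.7
```

Request:
step_arm(
  motion=[
    {"dp":[-1,1,40],"twist":[0,0,0.003],"hand":-1},
    {"dp":[-1,1,70],"twist":[0,0,0.003],"hand":-1},
    {"dp":[-1,1,90],"twist":[0,0,0.003],"hand":-1},
    {"dp":[-1,1,102],"twist":[0,0,0.003],"hand":-1},
    {"dp":[-1,1,107],"twist":[0,0,0.003],"hand":-1},
  ],
)

```text
clock: 6.0
tool_pos: [0.5918, 0.0838, 0.0903]
eef_rot: [0.712, 0.703, -0.0, -0.001]
contact_force: [-9.7, -1.6, 39.1]
opening: 0.655
finger_force: 30.0
```

```bash
python3 -c "
from h import *
weigh(2)
plan((.5911,.0845,.088,-.65))"
```

```text
Fz [6.53 5.71] 6.12 ± 0.408
now 6.1 [0.5917 0.0838 0.0904] yaw -0.8 q [-0.23  0.89  0.03  1.78 -0.05  0.48 -0.18] F [-3.27  0.07  5.71] op 0.658
dp [0.7, -0.7, 2.4] tw [-0.001, -0.0, -0.002] rows>= 0.0
```

Request:
step_arm(
  motion=[
    {"dp":[0,0,0],"twist":[0,0,0],"hand":1},
    {"dp":[0,0,0],"twist":[0,0,0],"hand":1},
    {"dp":[0,0,-20],"twist":[0,0,0],"hand":1},
    {"dp":[0,0,-70],"twist":[0,0,0],"hand":1},
    {"dp":[0,0,-80],"twist":[0,0,-0.15],"hand":1},
  ],
)

```text
clock: 6.72
tool_pos: [0.5948, 0.0837, 0.1719]
eef_rot: [0.656, 0.755, 0.003, 0.002]
contact_force: [-0.7, 0.0, -0.7]
opening: 1.002
finger_force: 0.0
```

Request:
step_arm(
  motion=[
    {"dp":[0,0,0],"twist":[0,0,-0.8],"hand":1},
    {"dp":[0,0,0],"twist":[0,0,-0.8],"hand":1},
    {"dp":[0,0,0],"twist":[0,0,-0.8],"hand":1},
    {"dp":[0,0,0],"twist":[0,0,-0.8],"hand":1},
    {"dp":[0,0,0],"twist":[0,0,-0.8],"hand":1},
  ],
)

```text
clock: 7.35
tool_pos: [0.5928, 0.0832, 0.1688]
eef_rot: [0.312, 0.95, 0.0, 0.0]
contact_force: [-0.4, 0.1, 0.4]
opening: 0.998
finger_force: 0.0
```

Request:
step_arm(
  motion=[
    {"dp":[0,0,0],"twist":[0,0,-0.8],"hand":1},
    {"dp":[0,0,0],"twist":[0,0,-0.8],"hand":1},
    {"dp":[0,0,0],"twist":[0,0,-0.8],"hand":1},
    {"dp":[0,0,0],"twist":[0,0,-0.8],"hand":1},
    {"dp":[0,0,0],"twist":[0,0,-0.8],"hand":1},
  ],
)

```text
clock: 7.98
tool_pos: [0.5926, 0.0832, 0.1685]
eef_rot: [-0.083, 0.997, 0.0, 0.0]
contact_force: [0.9, -0.6, 0.8]
opening: 1.001
finger_force: 0.0
```

```bash
python3 -c "
from h import *
s=cam('side'); W=cloud(s);px=s['pixels'].astype(int)
cv2.imwrite('pics/s1.png',cv2.resize(s['pixels'][120:330,160:360,::-1],None,fx=2.5,fy=2.5))
b=np.hypot(W[...,0]-.591,W[...,1]-.084)<.04
m=b&(W[...,2]>.085)&(W[...,2]<.14); print(np.percentile(W[m][:,2],[50,80,95]))
print([(w(s,o['at']).round(3).tolist(),round(o['score'],2)) for o in r.search_frame('side','cap_a')])
for j in jars(): print(j)
plan((.5911,.0845,.17,100),(.5911,.0845,.119,100))"
```

```text
[0.10551537 0.12040878 0.12380073]
[([0.468, -0.41, 0.113], 0.8), ([0.47, 0.01, 0.107], 0.78), ([0.464, -0.193, 0.112], 0.71), ([0.584, 0.071, 0.12], 0.68)]
([0.6202, -0.7235], 0.039, np.int32(168), None)
([0.4664, 0.0236], 0.0254, np.int32(242), None)
([0.4744, -0.4005], 0.0258, np.int32(391), [[0.4749, -0.401], [0.0573, 0.0553], 9.9])
([0.4636, -0.1837], 0.0257, np.int32(361), [[0.4637, -0.1844], [0.0556, 0.0559], 10.5])
now 8.125 [0.5926 0.0833 0.1686] yaw 99.3 q [ 0.04  0.8  -0.45  1.72  0.49  0.73  1.07] F [ 0.74 -1.09  0.29] op 1.0
dp [1.3, 1.4, -1.4] tw [0.0, 0.0, -0.012] rows>= 0.1
dp [0.0, 0.0, 51.0] tw [0.0, 0.0, 0.0] rows>= 0.8
```

View pics/s1.png

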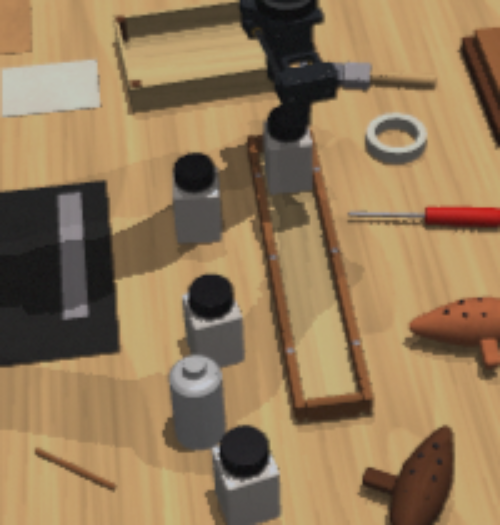

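Request:
step_arm(
  motion=[
    {"dp":[0,1,30],"twist":[0,0,0],"hand":1},
    {"dp":[0,1,49],"twist":[0,0,0],"hand":1},
    {"dp":[0,1,49],"twist":[0,0,0],"hand":-1},
    {"dp":[0,1,49],"twist":[0,0,0],"hand":-1},
    {"dp":[0,1,49],"twist":[0,0,0],"hand":-1},
  ],
  force=20,
)

```text
clock: 8.75
tool_pos: [0.5929, 0.0846, 0.1204]
eef_rot: [-0.082, 0.997, 0.0, 0.001]
contact_force: [-0.2, 0.5, 1.4]
opening: 0.678
finger_force: 0.0
```

Request:
step_arm(
  motion=[
    {"dp":[0,0,0],"twist":[0,0,0],"hand":-1},
    {"dp":[0,0,0],"twist":[0,0,0.18],"hand":-1},
    {"dp":[0,0,0],"twist":[0,0,0.36],"hand":-1},
    {"dp":[0,0,0],"twist":[0,0,0.54],"hand":-1},
    {"dp":[0,0,0],"twist":[0,0,0.72],"hand":-1},
  ],
)

```text
clock: 9.38
tool_pos: [0.5926, 0.0839, 0.1201]
eef_rot: [0.277, 0.961, -0.0, 0.001]
contact_force: [-0.5, -0.5, 0.2]
opening: 0.562
finger_force: 20.0
```

```bash
python3 -c "
from h import *
plan(); print(r.get_state()['moment'].round(3))"
```

```text
now 9.375 [0.5926 0.0839 0.1201] yaw 57.9 q [-0.1   0.85 -0.22  1.76  0.31  0.57  0.51] F [-0.5  -0.45  0.23] op 0.562
[-0.298  0.05   0.091]
```

Request:
step_arm(
  motion=[
    {"dp":[0,0,0],"twist":[0,0,0.18],"hand":-1},
    {"dp":[0,0,0],"twist":[0,0,0.36],"hand":-1},
    {"dp":[0,0,0],"twist":[0,0,0.54],"hand":-1},
    {"dp":[0,0,0],"twist":[0,0,0.72],"hand":-1},
    {"dp":[0,0,0],"twist":[0,0,0.9],"hand":-1},
  ],
)

```text
clock: 10.0
tool_pos: [0.592, 0.0836, 0.1201]
eef_rot: [0.667, 0.745, -0.0, 0.0]
contact_force: [-1.3, -0.9, 2.3]
opening: 0.562
finger_force: 20.0
```

```bash
python3 -c "
from h import *
plan(); print(r.get_state()['moment'].round(3))"
```

```text
now 10.0 [0.592  0.0836 0.1201] yaw 6.3 q [-0.23  0.84  0.01  1.77 -0.02  0.53 -0.09] F [-1.27 -0.93  2.3 ] op 0.562
[-0.432  0.474  0.139]
```

Request:
step_arm(
  motion=[
    {"dp":[0,0,0],"twist":[0,0,0.18],"hand":-1},
    {"dp":[0,0,0],"twist":[0,0,0.36],"hand":-1},
    {"dp":[0,0,0],"twist":[0,0,0.54],"hand":-1},
    {"dp":[0,0,0],"twist":[0,0,0.72],"hand":-1},
    {"dp":[0,0,0],"twist":[0,0,0.9],"hand":-1},
  ],
)

```text
clock: 10.62
tool_pos: [0.5886, 0.0856, 0.1194]
eef_rot: [0.924, 0.382, -0.003, -0.002]
contact_force: [-6.8, 1.6, 3.7]
opening: 0.56
finger_force: 20.0
```

```bash
python3 -c "
from h import *
plan(); print(r.get_state()['moment'].round(3))"
```

```text
now 10.625 [0.5886 0.0856 0.1194] yaw -45.0 q [-0.36  0.86  0.24  1.78 -0.36  0.55 -0.67] F [-6.8  1.6  3.7] op 0.56
[0.307 1.386 0.709]
```

Request:
step_arm(
  motion=[
    {"dp":[0,0,0],"twist":[0,0,0.1],"hand":-1},
    {"dp":[0,0,0],"twist":[0,0,0.2],"hand":-1},
    {"dp":[0,0,0],"twist":[0,0,0.3],"hand":-1},
    {"dp":[0,0,0],"twist":[0,0,0.4],"hand":-1},
    {"dp":[0,0,0],"twist":[0,0,0.4],"hand":-1},
  ],
)

```text
clock: 11.25
tool_pos: [0.5898, 0.087, 0.1192]
eef_rot: [0.981, 0.194, -0.002, -0.002]
contact_force: [-4.4, 2.9, 1.3]
opening: 0.561
finger_force: 20.0
```

```bash
python3 -c "
from h import *
plan(); print(r.get_state()['moment'].round(3))"
```

```text
now 11.25 [0.5898 0.087  0.1192] yaw -67.6 q [-0.41  0.88  0.34  1.78 -0.5   0.58 -0.94] F [-4.43  2.88  1.26] op 0.561
[0.752 1.153 0.424]
```

Request:
step_arm(
  motion=[
    {"dp":[0,0,0],"twist":[0,0,0],"hand":1},
    {"dp":[0,0,0],"twist":[0,0,0],"hand":1},
    {"dp":[0,0,-40],"twist":[0,0,0],"hand":1},
    {"dp":[0,0,-60],"twist":[0,0,-0.15],"hand":1},
    {"dp":[0,0,-60],"twist":[0,0,-0.3],"hand":1},
  ],
)

```text
clock: 11.88
tool_pos: [0.5942, 0.0836, 0.1817]
eef_rot: [0.941, 0.339, 0.002, 0.001]
contact_force: [0.3, -0.3, -0.6]
opening: 0.997
finger_force: 0.0
```

```bash
python3 -c "
from h import *
plan((.4664,.0236,.17,-4.3))
for j in jars(): print(j)"
```

```text
now 11.875 [0.5942 0.0836 0.1817] yaw -50.4 q [-0.4   0.78  0.32  1.74 -0.36  0.68 -0.76] F [ 0.34 -0.32 -0.64] op 0.997
dp [-136.8, -35.2, 11.0] tw [0.005, -0.002, -0.805] rows>= 4.3
([0.6205, -0.7243], 0.0391, np.int32(165), None)
([0.4662, 0.0238], 0.0257, np.int32(356), [[0.4657, 0.0214], [0.0515, 0.0566], 84.0])
([0.4747, -0.3999], 0.0253, np.int32(386), [[0.4748, -0.4017], [0.0563, 0.0578], 11.3])
([0.4636, -0.1837], 0.0255, np.int32(353), [[0.4638, -0.1842], [0.0572, 0.0567], 9.9])
```

Request:
step_arm(
  motion=[
    {"dp":[-137,-35,11],"twist":[0.005,-0.002,-0.805],"hand":1},
    {"dp":[-137,-35,11],"twist":[0.005,-0.002,-0.805],"hand":1},
    {"dp":[-137,-35,11],"twist":[0.005,-0.002,-0.805],"hand":1},
    {"dp":[-137,-35,11],"twist":[0.005,-0.002,-0.805],"hand":1},
    {"dp":[-137,-35,11],"twist":[0.005,-0.002,-0.805],"hand":1},
  ],
)

```text
clock: 12.55
tool_pos: [0.4646, 0.024, 0.1686]
eef_rot: [0.735, 0.678, -0.001, -0.002]
contact_force: [0.3, -0.3, 0.3]
opening: 0.999
finger_force: 0.0
```

```bash
python3 -c "
from h import *
weigh(6)
for j in jars(): print(j)
plan((.4664,.0238,.17,-4.8),(.4664,.0238,.075,-4.8))"
```

```text
Fz [-0.28 -0.09 -0.22  1.06 -0.63  0.05] -0.018 ± 0.527
([0.6207, -0.7258], 0.0392, np.int32(160), None)
([0.4741, -0.4003], 0.0256, np.int32(387), [[0.475, -0.4024], [0.0561, 0.0566], 12.2])
([0.4636, -0.1837], 0.0257, np.int32(360), [[0.4641, -0.1853], [0.0561, 0.0544], 10.1])
now 12.9 [0.4643 0.0247 0.1684] yaw -4.6 q [-0.18  0.65  0.05  2.13 -0.09  0.37 -0.14] F [-0.4   0.26 -0.18] op 0.999
dp [-0.7, 2.2, -1.6] tw [-0.005, 0.0, 0.004] rows>= 0.0
dp [0.0, 0.0, 95.0] tw [0.0, 0.0, 0.0] rows>= 1.5
```

Request:
step_arm(
  motion=[
    {"dp":[-1,2,50],"twist":[-0.005,0,0.004],"hand":1},
    {"dp":[-1,2,93],"twist":[-0.005,0,0.004],"hand":1},
    {"dp":[-1,2,93],"twist":[-0.005,0,0.004],"hand":1},
    {"dp":[-1,2,93],"twist":[-0.005,0,0.004],"hand":-1},
    {"dp":[-1,2,93],"twist":[-0.005,0,0.004],"hand":-1},
  ],
  force=30,
)

```text
clock: 13.52
tool_pos: [0.4666, 0.0235, 0.0771]
eef_rot: [0.736, 0.677, 0.001, 0.001]
contact_force: [0.4, -0.2, -1.2]
opening: 0.802
finger_force: 0.0
```

Request:
step_arm(
  motion=[
    {"dp":[0,0,0],"twist":[0,0,0],"hand":-1},
    {"dp":[0,0,-40],"twist":[0,0,0],"hand":-1},
    {"dp":[0,0,-80],"twist":[0,0,0],"hand":-1},
    {"dp":[0,0,-120],"twist":[0,0,0],"hand":-1},
    {"dp":[0,0,-120],"twist":[0,0,0],"hand":-1},
  ],
)

```text
clock: 14.15
tool_pos: [0.4669, 0.0235, 0.198]
eef_rot: [0.736, 0.677, 0.002, 0.002]
contact_force: [-0.4, 0.4, -5.4]
opening: 0.657
finger_force: 30.0
```

```bash
cat >> h.py <<'E'
def rack(t):
    a=np.radians(89.35); return np.array([.5893,-.0755])+t*np.array([np.cos(a),np.sin(a)])
def crate(x,y,yaw=4.47):
    a=np.radians(yaw); return np.array([.502,.362])+x*np.array([np.cos(a),np.sin(a)])+y*np.array([-np.sin(a),np.cos(a)])
E
python3 -c "
from h import *
weigh(12)
p=rack(.06); print(p)
plan((*p,.195,-.65),(*p,.087,-.65))
p=crate(-.06,.038); print(p);
plan((.466,.15,.2,-4.3),(*p,.195,4.5),(*p,.083,4.5))"
```

```text
Fz [-5.15 -5.15 -4.5  -4.42 -4.85 -5.49 -4.73 -5.13 -5.19 -4.49 -4.93 -4.7 ] -4.894 ± 0.322
[ 0.58998066 -0.01550386]
now 14.75 [0.4655 0.0234 0.1952] yaw -4.8 q [-0.19  0.6   0.07  2.11 -0.09  0.44 -0.14] F [-1.5  -0.47 -4.7 ] op 0.654
dp [-28.5, 127.3, 0.0] tw [-0.001, -0.0, -0.072] rows>= 2.1
dp [0.0, 0.0, 108.0] tw [0.0, 0.0, 0.0] rows>= 1.7
[0.43922089 0.39520819]
now 14.75 [0.4655 0.0234 0.1952] yaw -4.8 q [-0.19  0.6   0.07  2.11 -0.09  0.44 -0.14] F [-1.5  -0.47 -4.7 ] op 0.654
dp [126.2, -10.0, -4.8] tw [-0.001, -0.0, -0.008] rows>= 2.0
dp [242.5, -45.1, 5.0] tw [0.0, 0.0, -0.154] rows>= 3.9
dp [0.0, 0.0, 112.0] tw [0.0, 0.0, 0.0] rows>= 1.8
```

Request:
step_arm(
  motion=[
    {"dp":[-28,125,0],"twist":[0,0,-0.072],"hand":-1},
    {"dp":[-28,125,0],"twist":[0,0,-0.072],"hand":-1},
    {"dp":[-28,125,0],"twist":[0,0,-0.072],"hand":-1},
    {"dp":[-28,125,0],"twist":[0,0,-0.072],"hand":-1},
    {"dp":[-28,125,0],"twist":[0,0,-0.072],"hand":-1},
  ],
)

```text
clock: 15.38
tool_pos: [0.586, -0.0141, 0.195]
eef_rot: [0.711, 0.704, -0.001, -0.001]
contact_force: [-1.4, 1.0, -5.3]
opening: 0.657
finger_force: 30.0
```

```bash
sed -i 's/<.118)&(px/<.128)\&(px/' h.py; python3 -c "
from h import *
for j in jars(): print(j)
plan((.589,-.0155,.195,-.65),(.589,-.0155,.088,-.65))"
```

```text
([0.6205, -0.7249], 0.0391, np.int32(267), None)
([0.4742, -0.3998], 0.0252, np.int32(386), [[0.4748, -0.401], [0.0565, 0.0565], 11.2])
([0.4638, -0.1837], 0.0256, np.int32(361), [[0.4636, -0.1841], [0.0557, 0.0559], 10.5])
now 15.425 [ 0.5863 -0.0141  0.1952] yaw -0.6 q [-0.08  0.72  0.04  1.75 -0.05  0.67 -0.02] F [-0.41 -0.4  -4.52] op 0.656
dp [-1.4, 2.8, 0.2] tw [-0.002, -0.001, 0.001] rows>= 0.0
dp [0.0, 0.0, 107.0] tw [0.0, 0.0, 0.0] rows>= 1.7
```

Request:
step_arm(
  motion=[
    {"dp":[-1,2,40],"twist":[0,0,0],"hand":-1},
    {"dp":[-1,2,80],"twist":[0,0,0],"hand":-1},
    {"dp":[-1,2,95],"twist":[0,0,0],"hand":-1},
    {"dp":[-1,2,100],"twist":[0,0,0],"hand":-1},
    {"dp":[-1,2,105],"twist":[0,0,0],"hand":-1},
  ],
)

```text
clock: 16.05
tool_pos: [0.591, -0.0157, 0.0917]
eef_rot: [0.711, 0.703, 0.001, 0.001]
contact_force: [0.6, 1.7, 18.5]
opening: 0.657
finger_force: 30.0
```

```bash
python3 -c "
from h import *
weigh(2)
plan((.589,-.0155,.088,-.65))"
```

```text
Fz [-4.9  -3.53] -4.212 ± 0.686
now 16.15 [ 0.5909 -0.0158  0.0917] yaw -0.6 q [-0.07  0.88  0.03  1.8  -0.05  0.46 -0.02] F [ 0.73  0.23 -3.53] op 0.654
dp [0.2, -1.9, 3.7] tw [0.003, -0.0, 0.0] rows>= 0.1
```

Request:
step_arm(
  motion=[
    {"dp":[0,0,2],"twist":[0,0,0],"hand":-1},
    {"dp":[0,0,4],"twist":[0,0,0],"hand":-1},
    {"dp":[0,0,4],"twist":[0,0,0],"hand":-1},
  ],
)

```text
clock: 16.52
tool_pos: [0.5911, -0.0157, 0.0914]
eef_rot: [0.711, 0.703, 0.002, 0.001]
contact_force: [-6.0, 1.7, 28.0]
opening: 0.654
finger_force: 30.0
```

```bash
python3 -c "
from h import *
weigh(2)
plan((.589,-.0155,.088,-.65))"
```

```text
Fz [29.41 28.25] 28.829 ± 0.584
now 16.625 [ 0.5911 -0.0156  0.0914] yaw -0.6 q [-0.07  0.88  0.03  1.8  -0.05  0.45 -0.02] F [-6.3   1.94 28.25] op 0.652
dp [0.1, -2.1, 3.4] tw [0.004, -0.001, 0.0] rows>= 0.1
```

Request:
step_arm(
  motion=[
    {"dp":[0,0,0],"twist":[0,0,0],"hand":1},
    {"dp":[0,0,0],"twist":[0,0,0],"hand":1},
    {"dp":[0,0,-20],"twist":[0,0,0],"hand":1},
    {"dp":[0,0,-70],"twist":[0,0,0],"hand":1},
    {"dp":[0,0,-80],"twist":[0,0,-0.15],"hand":1},
  ],
)

```text
clock: 17.25
tool_pos: [0.5919, -0.016, 0.1694]
eef_rot: [0.655, 0.756, 0.002, 0.002]
contact_force: [0.7, 0.9, 0.3]
opening: 0.998
finger_force: 0.0
```

Request:
step_arm(
  motion=[
    {"dp":[0,0,0],"twist":[0,0,-0.8],"hand":1},
    {"dp":[0,0,0],"twist":[0,0,-0.8],"hand":1},
    {"dp":[0,0,0],"twist":[0,0,-0.8],"hand":1},
    {"dp":[0,0,0],"twist":[0,0,-0.8],"hand":1},
    {"dp":[0,0,0],"twist":[0,0,-0.8],"hand":1},
  ],
)

```text
clock: 17.88
tool_pos: [0.59, -0.0161, 0.1664]
eef_rot: [0.311, 0.951, 0.0, -0.0]
contact_force: [-0.3, -0.2, 0.3]
opening: 1.002
finger_force: 0.0
```

Request:
step_arm(
  motion=[
    {"dp":[0,0,0],"twist":[0,0,-0.8],"hand":1},
    {"dp":[0,0,0],"twist":[0,0,-0.8],"hand":1},
    {"dp":[0,0,0],"twist":[0,0,-0.8],"hand":1},
    {"dp":[0,0,0],"twist":[0,0,-0.8],"hand":1},
    {"dp":[0,0,0],"twist":[0,0,-0.8],"hand":1},
  ],
)

```text
clock: 18.5
tool_pos: [0.5899, -0.0161, 0.1663]
eef_rot: [-0.084, 0.996, 0.0, -0.0]
contact_force: [0.7, -0.1, 0.0]
opening: 0.996
finger_force: 0.0
```

```bash
python3 -c "
from h import *
s=cam('side'); W=cloud(s)
cv2.imwrite('pics/s2.png',cv2.resize(s['pixels'][120:330,160:360,::-1],None,fx=2.5,fy=2.5))
for c in [(.591,.0845),(.59,-.0155)]:
  b=np.hypot(W[...,0]-c[0],W[...,1]-c[1])<.035
  m=b&(W[...,2]>.112)&(W[...,2]<.14); print(np.percentile(W[m][:,2],[20,50,80,95]),np.median(W[m],0))
plan((.590,-.0155,.17,100),(.590,-.0155,.119,100))"
```

```text
[0.11776335 0.11955733 0.12178755 0.12445255] [0.57052001 0.08667914 0.11955733]
[0.1172228  0.12088186 0.12369904 0.12584055] [ 0.57931124 -0.02513092  0.12088186]
now 18.55 [ 0.5899 -0.0161  0.1663] yaw 99.7 q [ 0.21  0.8  -0.45  1.75  0.5   0.71  1.23] F [0.46 0.65 0.25] op 0.998
dp [-0.2, 0.6, -3.7] tw [0.0, -0.0, -0.006] rows>= 0.1
dp [0.0, 0.0, 51.0] tw [0.0, 0.0, 0.0] rows>= 0.8
```

View pics/s2.png

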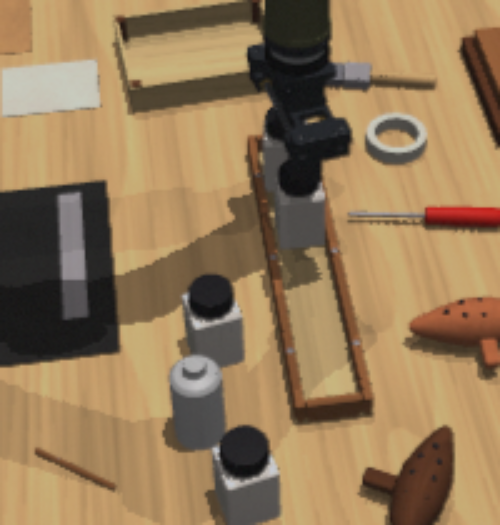

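Jar 2 stands in the rack at (300,210), with its top at about 0.121 m, so it is seated. Next is its cap.

Request:
step_arm(
  motion=[
    {"dp":[0,0,30],"twist":[0,0,0],"hand":1},
    {"dp":[0,0,47],"twist":[0,0,0],"hand":1},
    {"dp":[0,0,47],"twist":[0,0,0],"hand":-1},
    {"dp":[0,0,47],"twist":[0,0,0],"hand":-1},
    {"dp":[0,0,47],"twist":[0,0,0],"hand":-1},
  ],
  force=20,
)

```text
clock: 19.18
tool_pos: [0.5904, -0.0157, 0.1203]
eef_rot: [-0.084, 0.996, 0.0, 0.001]
contact_force: [0.1, -0.8, 0.5]
opening: 0.684
finger_force: 0.0
```

Request:
step_arm(
  motion=[
    {"dp":[0,0,0],"twist":[0,0,0],"hand":-1},
    {"dp":[0,0,0],"twist":[0,0,0.18],"hand":-1},
    {"dp":[0,0,0],"twist":[0,0,0.36],"hand":-1},
    {"dp":[0,0,0],"twist":[0,0,0.54],"hand":-1},
    {"dp":[0,0,0],"twist":[0,0,0.72],"hand":-1},
  ],
)

```text
clock: 19.8
tool_pos: [0.5896, -0.0151, 0.12]
eef_rot: [0.275, 0.961, 0.0, -0.0]
contact_force: [-1.5, 1.4, 1.1]
opening: 0.56
finger_force: 20.0
```

```bash
python3 -c "
from h import *
plan(); print(r.get_state()['moment'].round(3))"
```

```text
now 19.8 [ 0.5896 -0.0151  0.12  ] yaw 58.1 q [ 0.07  0.84 -0.22  1.78  0.31  0.55  0.67] F [-1.48  1.37  1.14] op 0.56
[0.307 0.181 0.106]
```

Request:
step_arm(
  motion=[
    {"dp":[0,0,0],"twist":[0,0,0.18],"hand":-1},
    {"dp":[0,0,0],"twist":[0,0,0.36],"hand":-1},
    {"dp":[0,0,0],"twist":[0,0,0.54],"hand":-1},
    {"dp":[0,0,0],"twist":[0,0,0.72],"hand":-1},
    {"dp":[0,0,0],"twist":[0,0,0.9],"hand":-1},
  ],
)

```text
clock: 20.42
tool_pos: [0.5901, -0.0149, 0.12]
eef_rot: [0.666, 0.746, 0.001, -0.0]
contact_force: [-0.4, 1.3, 0.1]
opening: 0.562
finger_force: 20.0
```

```bash
python3 -c "
from h import *
plan(); print(r.get_state()['moment'].round(3))"
```

```text
now 20.425 [ 0.5901 -0.0149  0.12  ] yaw 6.5 q [-0.06  0.84  0.01  1.79 -0.02  0.51  0.08] F [-0.37  1.26  0.06] op 0.562
[0.18  0.064 0.13 ]
```

Request:
step_arm(
  motion=[
    {"dp":[0,0,0],"twist":[0,0,0.18],"hand":-1},
    {"dp":[0,0,0],"twist":[0,0,0.36],"hand":-1},
    {"dp":[0,0,0],"twist":[0,0,0.54],"hand":-1},
    {"dp":[0,0,0],"twist":[0,0,0.72],"hand":-1},
    {"dp":[0,0,0],"twist":[0,0,0.9],"hand":-1},
  ],
)

```text
clock: 21.05
tool_pos: [0.5875, -0.0149, 0.1193]
eef_rot: [0.924, 0.384, -0.002, -0.002]
contact_force: [-3.1, 0.5, 1.1]
opening: 0.562
finger_force: 20.0
```

```bash
python3 -c "
from h import *
plan(); print(r.get_state()['moment'].round(3))"
```

```text
now 21.05 [ 0.5875 -0.0149  0.1193] yaw -44.9 q [-0.19  0.86  0.24  1.8  -0.36  0.53 -0.5 ] F [-3.15  0.54  1.09] op 0.562
[0.077 0.884 0.62 ]
```

Request:
step_arm(
  motion=[
    {"dp":[0,0,0],"twist":[0,0,0.1],"hand":-1},
    {"dp":[0,0,0],"twist":[0,0,0.2],"hand":-1},
    {"dp":[0,0,0],"twist":[0,0,0.3],"hand":-1},
    {"dp":[0,0,0],"twist":[0,0,0.4],"hand":-1},
    {"dp":[0,0,0],"twist":[0,0,0.4],"hand":-1},
  ],
)

```text
clock: 21.68
tool_pos: [0.5882, -0.014, 0.1192]
eef_rot: [0.981, 0.195, -0.002, -0.002]
contact_force: [-3.7, 3.4, 2.4]
opening: 0.561
finger_force: 20.0
```

```bash
python3 -c "
from h import *
plan(); print(r.get_state()['moment'].round(3))"
```

```text
now 21.675 [ 0.5882 -0.014   0.1192] yaw -67.5 q [-0.24  0.87  0.34  1.8  -0.5   0.56 -0.76] F [-3.73  3.43  2.38] op 0.561
[0.651 1.019 0.364]
```

Request:
step_arm(
  motion=[
    {"dp":[0,0,0],"twist":[0,0,0],"hand":1},
    {"dp":[0,0,0],"twist":[0,0,0],"hand":1},
    {"dp":[0,0,-40],"twist":[0,0,0],"hand":1},
    {"dp":[0,0,-60],"twist":[0,0,-0.15],"hand":1},
    {"dp":[0,0,-60],"twist":[0,0,-0.3],"hand":1},
  ],
)

```text
clock: 22.3
tool_pos: [0.5918, -0.0169, 0.1816]
eef_rot: [0.94, 0.34, 0.002, 0.001]
contact_force: [-0.0, -0.5, -0.1]
opening: 0.999
finger_force: 0.0
```

```bash
python3 -c "
from h import *
plan((.4636,-.1837,.17,10))
for j in jars(): print(j)"
```

```text
now 22.3 [ 0.5918 -0.0169  0.1816] yaw -50.2 q [-0.23  0.77  0.32  1.76 -0.36  0.66 -0.58] F [-0.03 -0.54 -0.11] op 0.999
dp [-205.3, 46.2, 11.1] tw [0.006, -0.001, -1.051] rows>= 5.6
([0.6204, -0.7242], 0.0391, np.int32(267), None)
([0.474, -0.4001], 0.0255, np.int32(384), [[0.4744, -0.4014], [0.0573, 0.0562], 11.4])
([0.4636, -0.1836], 0.0255, np.int32(357), [[0.4639, -0.1848], [0.0566, 0.056], 10.1])
```

Request:
step_arm(
  motion=[
    {"dp":[-205,46,11],"twist":[0.006,-0.001,-1.05],"hand":1},
    {"dp":[-205,46,11],"twist":[0.006,-0.001,-1.05],"hand":1},
    {"dp":[-205,46,11],"twist":[0.006,-0.001,-1.05],"hand":1},
    {"dp":[-205,46,11],"twist":[0.006,-0.001,-1.05],"hand":1},
    {"dp":[-205,46,11],"twist":[0.006,-0.001,-1.05],"hand":1},
  ],
)

```text
clock: 22.98
tool_pos: [0.4592, -0.1851, 0.1684]
eef_rot: [0.688, 0.726, -0.002, -0.002]
contact_force: [0.5, 0.2, -0.4]
opening: 1.002
finger_force: 0.0
```

```bash
python3 -c "
from h import *
for j in jars(): print(j)
plan((.4637,-.1838,.17,10.2),(.4637,-.1838,.075,10.2))"
```

```text
([0.6203, -0.7238], 0.0391, np.int32(266), None)
([0.5903, 0.0886], 0.0255, np.int32(368), None)
([0.5896, -0.0126], 0.0261, np.int32(359), None)
([0.4747, -0.4012], 0.026, np.int32(395), [[0.4752, -0.4024], [0.0549, 0.0542], 12.0])
now 23.025 [ 0.4603 -0.184   0.1685] yaw 3.5 q [ 0.29  0.68 -0.01  2.04  0.02  0.43  0.33] F [ 0.19  0.35 -0.14] op 0.998
dp [0.0, 3.4, -1.5] tw [-0.005, -0.001, -0.116] rows>= 0.6
dp [0.0, 0.0, 95.0] tw [0.0, 0.0, 0.0] rows>= 1.5
```

Request:
step_arm(
  motion=[
    {"dp":[0,3,40],"twist":[-0.005,0,-0.116],"hand":1},
    {"dp":[0,3,93],"twist":[-0.005,0,-0.116],"hand":1},
    {"dp":[0,3,93],"twist":[-0.005,0,-0.116],"hand":1},
    {"dp":[0,3,93],"twist":[-0.005,0,-0.116],"hand":-1},
    {"dp":[0,3,93],"twist":[-0.005,0,-0.116],"hand":-1},
  ],
  force=30,
)

```text
clock: 23.65
tool_pos: [0.4648, -0.182, 0.0776]
eef_rot: [0.644, 0.765, 0.001, 0.001]
contact_force: [0.1, -0.6, 0.2]
opening: 0.799
finger_force: 0.0
```

Request:
step_arm(
  motion=[
    {"dp":[0,0,0],"twist":[0,0,0],"hand":-1},
    {"dp":[0,0,-40],"twist":[0,0,0],"hand":-1},
    {"dp":[0,0,-80],"twist":[0,0,0],"hand":-1},
    {"dp":[0,0,-120],"twist":[0,0,0],"hand":-1},
    {"dp":[0,0,-120],"twist":[0,0,0],"hand":-1},
  ],
)

```text
clock: 24.28
tool_pos: [0.4649, -0.1823, 0.1982]
eef_rot: [0.644, 0.765, 0.002, 0.002]
contact_force: [0.0, -0.6, -5.8]
opening: 0.652
finger_force: 30.0
```

```bash
python3 -c "
from h import *
weigh(12)
p=rack(-.05); print(p)
plan((*p,.195,-.65),(*p,.087,-.65))
p=crate(-.06,.038); print(p);
plan((.44,.1,.215,6),(*p,.215,4.5),(*p,.083,4.5))"
```

```text
Fz [-5.36 -5.33 -5.75 -5.45 -4.65 -5.48 -5.91 -5.37 -5.51 -5.   -4.41 -5.38] -5.302 ± 0.409
[ 0.58873278 -0.12549678]
now 24.875 [ 0.4634 -0.1817  0.1951] yaw 9.9 q [ 0.31  0.63 -0.05  2.01  0.05  0.5   0.4 ] F [ 0.5  -0.06 -5.38] op 0.654
dp [33.8, 133.1, 0.1] tw [-0.001, -0.002, 0.184] rows>= 2.2
dp [0.0, 0.0, 108.0] tw [0.0, 0.0, 0.0] rows>= 1.7
[0.43922089 0.39520819]
now 24.875 [ 0.4634 -0.1817  0.1951] yaw 9.9 q [ 0.31  0.63 -0.05  2.01  0.05  0.5   0.4 ] F [ 0.5  -0.06 -5.38] op 0.654
dp [281.6, 25.3, -19.3] tw [-0.001, -0.002, 0.068] rows>= 4.5
dp [293.7, 30.1, 0.0] tw [0.0, 0.0, 0.026] rows>= 4.7
dp [0.0, 0.0, 132.0] tw [0.0, 0.0, 0.0] rows>= 2.1
```

Request:
step_arm(
  motion=[
    {"dp":[34,131,0],"twist":[0,0,0.184],"hand":-1},
    {"dp":[34,131,0],"twist":[0,0,0.184],"hand":-1},
    {"dp":[34,131,0],"twist":[0,0,0.184],"hand":-1},
    {"dp":[34,131,0],"twist":[0,0,0.184],"hand":-1},
    {"dp":[34,131,0],"twist":[0,0,0.184],"hand":-1},
  ],
)

```text
clock: 25.5
tool_pos: [0.5848, -0.1271, 0.1951]
eef_rot: [0.712, 0.702, -0.001, -0.002]
contact_force: [-0.0, -0.1, -5.1]
opening: 0.653
finger_force: 30.0
```

```bash
python3 -c "
from h import *
weigh(1)
plan((.5885,-.1255,.195,-.65),(.5885,-.1255,.088,-.65))"
```

```text
Fz [-6.17] -6.174 ± 0.0
now 25.55 [ 0.5849 -0.1272  0.1953] yaw -0.8 q [ 0.12  0.74  0.03  1.72 -0.04  0.69  0.16] F [-0.22 -0.17 -6.17] op 0.652
dp [1.7, 3.6, 0.3] tw [-0.003, -0.001, -0.002] rows>= 0.1
dp [0.0, 0.0, 107.0] tw [0.0, 0.0, 0.0] rows>= 1.7
```

Request:
step_arm(
  motion=[
    {"dp":[1,2,40],"twist":[0,0,0],"hand":-1},
    {"dp":[1,2,80],"twist":[0,0,0],"hand":-1},
    {"dp":[1,2,97],"twist":[0,0,0],"hand":-1},
    {"dp":[1,2,102],"twist":[0,0,0],"hand":-1},
    {"dp":[1,2,106],"twist":[0,0,0],"hand":-1},
  ],
)

```text
clock: 26.18
tool_pos: [0.5892, -0.1252, 0.0919]
eef_rot: [0.711, 0.703, 0.001, -0.0]
contact_force: [-5.9, 1.6, 24.1]
opening: 0.657
finger_force: 30.0
```

```bash
python3 -c "
from h import *
weigh(2)
plan((.589,-.0155,.088,-.65))"
```

```text
Fz [2.21 2.45] 2.329 ± 0.12
now 26.275 [ 0.5891 -0.1252  0.092 ] yaw -0.7 q [ 0.12  0.89  0.02  1.76 -0.04  0.49  0.16] F [-2.64  0.58  2.45] op 0.656
dp [109.7, -1.5, 4.1] tw [0.001, -0.001, -0.001] rows>= 1.8
```

Jar 3 is on the floor. I release it, swing round and tighten its cap.

Request:
step_arm(
  motion=[
    {"dp":[0,0,0],"twist":[0,0,0],"hand":1},
    {"dp":[0,0,0],"twist":[0,0,0],"hand":1},
    {"dp":[0,0,-20],"twist":[0,0,0],"hand":1},
    {"dp":[0,0,-70],"twist":[0,0,0],"hand":1},
    {"dp":[0,0,-80],"twist":[0,0,-0.15],"hand":1},
  ],
)

```text
clock: 26.9
tool_pos: [0.5912, -0.1252, 0.1731]
eef_rot: [0.655, 0.756, 0.002, 0.002]
contact_force: [1.3, 0.1, -0.1]
opening: 1.002
finger_force: 0.0
```

Request:
step_arm(
  motion=[
    {"dp":[0,0,0],"twist":[0,0,-0.8],"hand":1},
    {"dp":[0,0,0],"twist":[0,0,-0.8],"hand":1},
    {"dp":[0,0,0],"twist":[0,0,-0.8],"hand":1},
    {"dp":[0,0,0],"twist":[0,0,-0.8],"hand":1},
    {"dp":[0,0,0],"twist":[0,0,-0.8],"hand":1},
  ],
)

```text
clock: 27.52
tool_pos: [0.5891, -0.125, 0.1699]
eef_rot: [0.311, 0.95, 0.001, 0.0]
contact_force: [-0.6, -0.3, -0.5]
opening: 1.004
finger_force: 0.0
```

Request:
step_arm(
  motion=[
    {"dp":[0,0,0],"twist":[0,0,-0.8],"hand":1},
    {"dp":[0,0,0],"twist":[0,0,-0.8],"hand":1},
    {"dp":[0,0,0],"twist":[0,0,-0.8],"hand":1},
    {"dp":[0,0,0],"twist":[0,0,-0.8],"hand":1},
    {"dp":[0,0,0],"twist":[0,0,-0.8],"hand":1},
  ],
)

```text
clock: 28.15
tool_pos: [0.5889, -0.125, 0.1696]
eef_rot: [-0.084, 0.996, 0.001, 0.0]
contact_force: [-0.1, -0.6, -0.7]
opening: 1.001
finger_force: 0.0
```

```bash
python3 -c "
from h import *
s=cam('side'); W=cloud(s)
for c in [(.591,.0845),(.59,-.0155),(.589,-.125)]:
  b=np.hypot(W[...,0]-c[0],W[...,1]-c[1])<.035
  m=b&(W[...,2]>.112)&(W[...,2]<.14); print(np.percentile(W[m][:,2],[20,50,80,95]),np.median(W[m],0))
for j in jars(): print(j)
plan((.589,-.1255,.17,100),(.589,-.1255,.119,100))"
```

```text
Traceback (most recent call last):
IndexError: index -1 is out of bounds for axis 0 with size 0
```

Request:
step_arm(
  motion=[
    {"dp":[0,0,30],"twist":[0,0,0],"hand":1},
    {"dp":[0,0,50],"twist":[0,0,0],"hand":1},
    {"dp":[0,0,50],"twist":[0,0,0],"hand":-1},
    {"dp":[0,0,50],"twist":[0,0,0],"hand":-1},
    {"dp":[0,0,50],"twist":[0,0,0],"hand":-1},
  ],
  force=20,
)

```text
clock: 28.82
tool_pos: [0.5894, -0.1247, 0.1206]
eef_rot: [-0.083, 0.997, 0.001, 0.001]
contact_force: [0.3, -1.5, 1.0]
opening: 0.681
finger_force: 1.4
```

Request:
step_arm(
  motion=[
    {"dp":[0,0,0],"twist":[0,0,0],"hand":-1},
    {"dp":[0,0,0],"twist":[0,0,0.18],"hand":-1},
    {"dp":[0,0,0],"twist":[0,0,0.36],"hand":-1},
    {"dp":[0,0,0],"twist":[0,0,0.54],"hand":-1},
    {"dp":[0,0,0],"twist":[0,0,0.72],"hand":-1},
  ],
)

```text
clock: 29.45
tool_pos: [0.5886, -0.1254, 0.1204]
eef_rot: [0.276, 0.961, 0.0, -0.0]
contact_force: [-2.2, -1.6, 4.4]
opening: 0.564
finger_force: 19.8
```

```bash
python3 -c "
from h import *
plan(); print(r.get_state()['moment'].round(3))"
```

```text
now 29.45 [ 0.5886 -0.1254  0.1204] yaw 58.0 q [ 0.26  0.85 -0.23  1.75  0.32  0.58  0.86] F [-2.16 -1.56  4.38] op 0.564
[-0.271  0.291  0.066]
```

Request:
step_arm(
  motion=[
    {"dp":[0,0,0],"twist":[0,0,0.18],"hand":-1},
    {"dp":[0,0,0],"twist":[0,0,0.36],"hand":-1},
    {"dp":[0,0,0],"twist":[0,0,0.54],"hand":-1},
    {"dp":[0,0,0],"twist":[0,0,0.72],"hand":-1},
    {"dp":[0,0,0],"twist":[0,0,0.9],"hand":-1},
  ],
)

```text
clock: 30.08
tool_pos: [0.589, -0.1261, 0.1206]
eef_rot: [0.667, 0.745, 0.001, 0.0]
contact_force: [-1.8, -3.5, 4.3]
opening: 0.565
finger_force: 19.9
```

```bash
python3 -c "
from h import *
plan(); print(r.get_state()['moment'].round(3))"
```

```text
now 30.075 [ 0.589  -0.1261  0.1206] yaw 6.4 q [ 0.13  0.85  0.    1.75 -0.01  0.54  0.25] F [-1.82 -3.46  4.27] op 0.565
[-0.78   0.162  0.131]
```

Request:
step_arm(
  motion=[
    {"dp":[0,0,0],"twist":[0,0,0.18],"hand":-1},
    {"dp":[0,0,0],"twist":[0,0,0.36],"hand":-1},
    {"dp":[0,0,0],"twist":[0,0,0.54],"hand":-1},
    {"dp":[0,0,0],"twist":[0,0,0.72],"hand":-1},
    {"dp":[0,0,0],"twist":[0,0,0.9],"hand":-1},
  ],
)

```text
clock: 30.7
tool_pos: [0.5888, -0.1246, 0.12]
eef_rot: [0.924, 0.383, 0.0, -0.001]
contact_force: [-1.6, -1.6, 0.9]
opening: 0.561
finger_force: 20.0
```

```bash
python3 -c "
from h import *
plan(); print(r.get_state()['moment'].round(3))"
```

```text
now 30.7 [ 0.5888 -0.1246  0.12  ] yaw -45.0 q [ 0.    0.87  0.23  1.76 -0.34  0.56 -0.34] F [-1.58 -1.61  0.94] op 0.561
[-0.362  0.383  0.685]
```

Request:
step_arm(
  motion=[
    {"dp":[0,0,0],"twist":[0,0,0.1],"hand":-1},
    {"dp":[0,0,0],"twist":[0,0,0.2],"hand":-1},
    {"dp":[0,0,0],"twist":[0,0,0.3],"hand":-1},
    {"dp":[0,0,0],"twist":[0,0,0.4],"hand":-1},
    {"dp":[0,0,0],"twist":[0,0,0.4],"hand":-1},
  ],
)

```text
clock: 31.32
tool_pos: [0.5883, -0.1251, 0.1198]
eef_rot: [0.981, 0.194, -0.0, -0.001]
contact_force: [-2.5, -2.3, 3.4]
opening: 0.561
finger_force: 20.0
```

```bash
python3 -c "
from h import *
plan(); print(r.get_state()['moment'].round(3))"
```

```text
now 31.325 [ 0.5883 -0.1251  0.1198] yaw -67.6 q [-0.05  0.88  0.34  1.76 -0.48  0.58 -0.6 ] F [-2.51 -2.32  3.36] op 0.561
[-0.569  0.541  0.337]
```

Request:
step_arm(
  motion=[
    {"dp":[0,0,0],"twist":[0,0,0],"hand":1},
    {"dp":[0,0,0],"twist":[0,0,0],"hand":1},
    {"dp":[0,0,-40],"twist":[0,0,0],"hand":1},
    {"dp":[0,0,-60],"twist":[0,0,-0.15],"hand":1},
    {"dp":[0,0,-60],"twist":[0,0,-0.3],"hand":1},
  ],
)

```text
clock: 31.95
tool_pos: [0.5901, -0.1245, 0.1813]
eef_rot: [0.94, 0.341, 0.002, -0.0]
contact_force: [-0.2, -0.6, -1.6]
opening: 0.999
finger_force: 0.0
```

```bash
python3 -c "
from h import *
for j in jars(): print(j)
plan((.4744,-.4006,.17,11.4))"
```

```text
([0.6205, -0.7244], 0.0391, np.int32(266), None)
([0.5903, 0.0885], 0.0255, np.int32(361), None)
([0.5906, -0.0106], 0.0257, np.int32(192), None)
([0.4747, -0.4002], 0.0257, np.int32(382), [[0.4748, -0.4019], [0.0568, 0.0564], 11.0])
now 32.0 [ 0.5895 -0.1244  0.1806] yaw -49.9 q [-0.04  0.78  0.31  1.73 -0.35  0.68 -0.42] F [-0.54  0.52 -0.01] op 1.003
dp [-265.9, 137.4, 9.6] tw [0.001, -0.003, -1.071] rows>= 5.7
```

Request:
step_arm(
  motion=[
    {"dp":[-266,137,5],"twist":[0,-0.003,-1.07],"hand":1},
    {"dp":[-266,137,5],"twist":[0,-0.003,-1.07],"hand":1},
    {"dp":[-266,137,5],"twist":[0,-0.003,-1.07],"hand":1},
    {"dp":[-266,137,5],"twist":[0,-0.003,-1.07],"hand":1},
    {"dp":[-266,137,5],"twist":[0,-0.003,-1.07],"hand":1},
  ],
)

```text
clock: 32.62
tool_pos: [0.469, -0.4021, 0.1737]
eef_rot: [0.686, 0.727, -0.001, -0.001]
contact_force: [-0.1, 0.3, -0.5]
opening: 1.0
finger_force: 0.0
```

Request:
step_arm(
  motion=[
    {"dp":[0,0,0],"twist":[0,0,-0.13],"hand":1},
    {"dp":[0,0,0],"twist":[0,0,-0.13],"hand":1},
  ],
)

```text
clock: 32.88
tool_pos: [0.4703, -0.3996, 0.1736]
eef_rot: [0.64, 0.768, 0.0, -0.001]
contact_force: [0.4, 0.3, 0.3]
opening: 1.004
finger_force: 0.0
```

```bash
python3 -c "
from h import *
for j in jars(): print(j)
plan((.4746,-.4005,.172,11.2),(.4746,-.4005,.076,11.2))"
```

```text
([0.6205, -0.724], 0.0391, np.int32(263), None)
([0.5903, 0.0884], 0.0257, np.int32(368), None)
([0.5896, -0.0123], 0.0259, np.int32(361), None)
([0.5885, -0.1254], 0.0259, np.int32(354), None)
([0.4745, -0.3987], 0.0247, np.int32(272), None)
now 32.925 [ 0.471  -0.3988  0.1737] yaw 10.5 q [ 0.66  0.78 -0.06  1.67  0.07  0.69  0.75] F [-0.67  0.64 -0.64] op 1.002
dp [-2.3, 3.3, 1.7] tw [-0.001, -0.002, -0.013] rows>= 0.1
dp [0.0, 0.0, 96.0] tw [0.0, 0.0, 0.0] rows>= 1.5
```

Request:
step_arm(
  motion=[
    {"dp":[-2,3,45],"twist":[0,0,-0.013],"hand":1},
    {"dp":[-2,3,98],"twist":[0,0,-0.013],"hand":1},
    {"dp":[-2,3,98],"twist":[0,0,-0.013],"hand":1},
    {"dp":[-2,3,98],"twist":[0,0,-0.013],"hand":-1},
    {"dp":[-2,3,98],"twist":[0,0,-0.013],"hand":-1},
  ],
  force=30,
)

```text
clock: 33.55
tool_pos: [0.4753, -0.4018, 0.0784]
eef_rot: [0.633, 0.774, -0.0, 0.002]
contact_force: [-0.3, 0.1, -0.3]
opening: 0.795
finger_force: 0.0
```

Request:
step_arm(
  motion=[
    {"dp":[0,0,0],"twist":[0,0,0],"hand":-1},
    {"dp":[0,0,-40],"twist":[0,0,0],"hand":-1},
    {"dp":[0,0,-80],"twist":[0,0,0],"hand":-1},
    {"dp":[0,0,-140],"twist":[0,0,0],"hand":-1},
    {"dp":[0,0,-150],"twist":[0,0,0],"hand":-1},
  ],
)

```text
clock: 34.17
tool_pos: [0.4756, -0.4024, 0.2303]
eef_rot: [0.634, 0.774, -0.0, 0.004]
contact_force: [0.6, -0.4, -5.7]
opening: 0.656
finger_force: 30.0
```

```bash
python3 -c "
from h import *
weigh(12)
p=rack(-.155); print(p)
plan((*p,.225,-.65),(*p,.092,-.65))
p=crate(-.04,.0); print(p);
plan((.45,-.1,.26,8),(.44,.16,.26,5),(*p,.26,4.5),(*p,.13,4.5),(*p,.083,4.5))"
```

```text
Fz [-5.15 -5.01 -6.73 -5.82 -5.65 -5.65 -6.02 -4.82 -4.79 -5.13 -5.33 -5.08] -5.431 ± 0.544
[ 0.58754162 -0.23049003]
now 34.775 [ 0.4738 -0.4009  0.2254] yaw 11.4 q [ 0.67  0.72 -0.07  1.62  0.06  0.81  0.77] F [ 0.91 -0.72 -5.08] op 0.655
dp [144.6, 145.2, 0.2] tw [-0.002, -0.001, 0.21] rows>= 3.3
dp [0.0, 0.0, 133.0] tw [0.0, 0.0, 0.0] rows>= 2.1
[0.46212167 0.35888252]
now 34.775 [ 0.4738 -0.4009  0.2254] yaw 11.4 q [ 0.67  0.72 -0.07  1.62  0.06  0.81  0.77] F [ 0.91 -0.72 -5.08] op 0.655
dp [299.7, 36.1, -34.5] tw [-0.002, -0.001, 0.059] rows>= 4.9
dp [258.9, 26.3, 0.0] tw [0.0, 0.0, 0.052] rows>= 4.2
dp [196.2, 39.4, 0.0] tw [0.0, 0.0, 0.009] rows>= 3.2
dp [0.0, 0.0, 130.0] tw [0.0, 0.0, 0.0] rows>= 2.1
dp [0.0, 0.0, 47.0] tw [0.0, 0.0, 0.0] rows>= 0.8
```

Request:
step_arm(
  motion=[
    {"dp":[145,143,0],"twist":[0,0,0.21],"hand":-1},
    {"dp":[145,143,0],"twist":[0,0,0.21],"hand":-1},
    {"dp":[145,143,0],"twist":[0,0,0.21],"hand":-1},
    {"dp":[145,143,0],"twist":[0,0,0.21],"hand":-1},
    {"dp":[145,143,0],"twist":[0,0,0.21],"hand":-1},
  ],
)

```text
clock: 35.4
tool_pos: [0.5863, -0.2288, 0.2256]
eef_rot: [0.71, 0.705, -0.0, -0.001]
contact_force: [-0.7, -0.3, -6.0]
opening: 0.656
finger_force: 30.0
```

```bash
python3 -c "
from h import *
weigh(4)
plan((.587,-.2305,.225,-.65),(.587,-.2305,.088,-.65)); s=r.get_state(); print(s['joint_torque'].round(2),s['q'].round(4))"
```

```text
Fz [-5.39 -5.51 -5.31 -5.76] -5.492 ± 0.17
now 35.6 [ 0.584  -0.2335  0.2258] yaw -0.9 q [ 0.29  0.73  0.03  1.59 -0.02  0.82  0.31] F [ 0.39 -0.25 -5.76] op 0.656
dp [3.0, 3.0, 0.8] tw [-0.002, 0.002, -0.004] rows>= 0.1
dp [0.0, 0.0, 137.0] tw [0.0, 0.0, 0.0] rows>= 2.2
[-8.500e-01 -5.689e+01  1.400e+00 -1.576e+01 -6.000e-02  4.000e-02
  0.000e+00] [ 0.2913  0.7324  0.0263  1.5943 -0.0204  0.8169  0.31  ]
```

Request:
step_arm(
  motion=[
    {"dp":[3,2,50],"twist":[0,0,0],"hand":-1},
    {"dp":[3,2,90],"twist":[0,0,0],"hand":-1},
    {"dp":[3,2,120],"twist":[0,0,0],"hand":-1},
    {"dp":[3,2,130],"twist":[0,0,0],"hand":-1},
    {"dp":[3,2,135],"twist":[0,0,0],"hand":-1},
  ],
)

```text
clock: 36.22
tool_pos: [0.5871, -0.2292, 0.0916]
eef_rot: [0.712, 0.703, -0.001, -0.0]
contact_force: [-3.7, 2.1, 16.1]
opening: 0.66
finger_force: 29.9
```

```bash
python3 -c "
from h import *
weigh(2)
plan((.589,-.0155,.088,-.65))"
```

```text
Fz [-4.64 -4.63] -4.636 ± 0.007
now 36.325 [ 0.5878 -0.2288  0.0921] yaw -0.7 q [ 0.29  0.92  0.01  1.67 -0.02  0.55  0.3 ] F [-0.16 -0.13 -4.63] op 0.655
dp [213.3, -1.4, 3.8] tw [0.0, 0.001, -0.001] rows>= 3.4
```

Request:
step_arm(
  motion=[
    {"dp":[0,0,2],"twist":[0,0,0],"hand":-1},
    {"dp":[0,0,2],"twist":[0,0,0],"hand":1},
    {"dp":[0,0,2],"twist":[0,0,0],"hand":1},
    {"dp":[0,0,-20],"twist":[0,0,0],"hand":1},
    {"dp":[0,0,-80],"twist":[0,0,0],"hand":1},
  ],
)

```text
clock: 36.95
tool_pos: [0.586, -0.2268, 0.1694]
eef_rot: [0.711, 0.703, -0.002, -0.003]
contact_force: [0.8, -1.2, 0.4]
opening: 1.003
finger_force: 0.0
```

Request:
step_arm(
  motion=[
    {"dp":[0,3,-57],"twist":[0,0,0],"hand":1},
    {"dp":[0,3,-57],"twist":[0,0,0],"hand":1},
    {"dp":[0,3,-57],"twist":[0,0,0],"hand":1},
  ],
)

```text
clock: 37.33
tool_pos: [0.5903, -0.2274, 0.2276]
eef_rot: [0.711, 0.703, -0.001, -0.0]
contact_force: [-0.4, 0.4, -0.6]
opening: 0.998
finger_force: 0.0
```

```bash
python3 -c "
from h import *
weigh(4)
plan((.587,-.2305,.225,-.65)); s=r.get_state(); print(s['joint_torque'].round(2),s['q'].round(4))
for j in jars(): print(j)"
```

```text
Fz [ 0.14 -0.52 -0.03  0.54] 0.032 ± 0.382
now 37.525 [ 0.5897 -0.2273  0.2262] yaw -0.6 q [ 0.28  0.74  0.02  1.58 -0.02  0.83  0.3 ] F [-1.45 -1.29  0.54] op 1.001
dp [-3.2, -2.7, 1.2] tw [-0.004, -0.001, 0.0] rows>= 0.1
[-1.000e-02 -5.433e+01  1.600e+00 -1.455e+01 -4.000e-02  5.000e-02
  0.000e+00] [ 0.2812  0.737   0.0248  1.5813 -0.0219  0.8278  0.3036]
([0.6204, -0.7243], 0.0391, np.int32(269), None)
([0.5903, 0.0883], 0.0256, np.int32(359), None)
([0.5896, -0.0127], 0.026, np.int32(355), None)
([0.5886, -0.1257], 0.026, np.int32(351), None)
([0.5885, -0.2178], 0.0221, np.int32(105), None)
```

Request:
step_arm(
  motion=[
    {"dp":[-2,-2,55],"twist":[0,0,-0.85],"hand":1},
    {"dp":[-2,-2,55],"twist":[0,0,-0.85],"hand":1},
    {"dp":[-2,-2,55],"twist":[0,0,-0.85],"hand":1},
    {"dp":[-2,-2,55],"twist":[0,0,-0.85],"hand":1},
    {"dp":[-2,-2,55],"twist":[0,0,-0.85],"hand":1},
  ],
)

```text
clock: 38.2
tool_pos: [0.588, -0.2297, 0.1719]
eef_rot: [0.356, 0.934, -0.0, -0.001]
contact_force: [-0.2, 0.7, -0.1]
opening: 1.001
finger_force: 0.0
```

Request:
step_arm(
  motion=[
    {"dp":[0,0,0],"twist":[0,0,-0.9],"hand":1},
    {"dp":[0,0,0],"twist":[0,0,-0.9],"hand":1},
    {"dp":[0,0,0],"twist":[0,0,-0.9],"hand":1},
    {"dp":[0,0,0],"twist":[0,0,-0.9],"hand":1},
    {"dp":[0,0,0],"twist":[0,0,-0.9],"hand":1},
  ],
)

```text
clock: 38.83
tool_pos: [0.588, -0.2297, 0.1719]
eef_rot: [-0.086, 0.996, 0.0, -0.001]
contact_force: [-0.8, 0.1, 0.1]
opening: 1.001
finger_force: 0.0
```

```bash
python3 -c "
from h import *
plan((.588,-.229,.1195,100))
s=cam('side'); W=cloud(s);c=(.588,-.229)
m=(np.hypot(W[...,0]-c[0],W[...,1]-c[1])<.035)&(W[...,2]>.112)&(W[...,2]<.14); print(m.sum(),np.percentile(W[m][:,2],[20,50,80,95]))
cv2.imwrite('pics/s3.png',cv2.resize(s['pixels'][120:330,160:360,::-1],None,fx=2.5,fy=2.5))"
```

```text
now 38.825 [ 0.588  -0.2297  0.1719] yaw 99.9 q [ 0.55  0.84 -0.47  1.61  0.48  0.81  1.62] F [-0.83  0.07  0.08] op 1.001
dp [-0.3, 0.7, 52.4] tw [0.001, -0.003, -0.001] rows>= 0.8
113 [0.11718148 0.12039438 0.12244743 0.12386263]
```

View pics/s3.png

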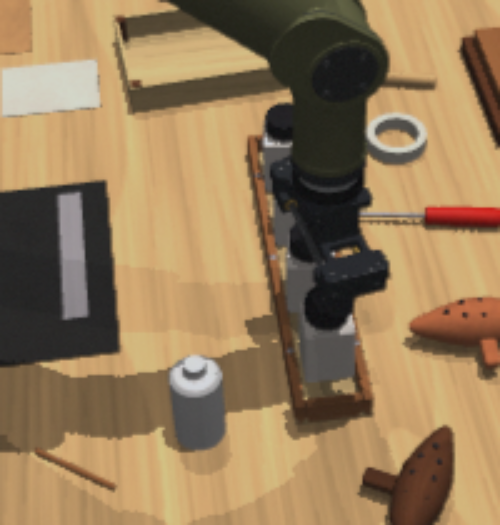

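Jar 4 is seated in the rack at (328,345), with the gripper above it. The can at (197,400) has not moved. I tighten the cap.

Request:
step_arm(
  motion=[
    {"dp":[0,0,30],"twist":[0,0,0],"hand":1},
    {"dp":[0,0,52],"twist":[0,0,0],"hand":1},
    {"dp":[0,0,52],"twist":[0,0,0],"hand":-1},
    {"dp":[0,0,52],"twist":[0,0,0],"hand":-1},
    {"dp":[0,0,52],"twist":[0,0,0],"hand":-1},
  ],
  force=20,
)

```text
clock: 39.5
tool_pos: [0.5891, -0.2297, 0.1218]
eef_rot: [-0.084, 0.996, -0.0, 0.0]
contact_force: [-1.0, -0.0, 0.4]
opening: 0.684
finger_force: 0.0
```

Request:
step_arm(
  motion=[
    {"dp":[0,0,0],"twist":[0,0,0],"hand":-1},
    {"dp":[0,0,0],"twist":[0,0,0.18],"hand":-1},
    {"dp":[0,0,0],"twist":[0,0,0.36],"hand":-1},
    {"dp":[0,0,0],"twist":[0,0,0.54],"hand":-1},
    {"dp":[0,0,0],"twist":[0,0,0.72],"hand":-1},
  ],
)

```text
clock: 40.12
tool_pos: [0.5878, -0.2295, 0.1217]
eef_rot: [0.275, 0.961, -0.0, -0.001]
contact_force: [-2.3, -0.0, 4.1]
opening: 0.56
finger_force: 19.9
```

```bash
python3 -c "
from h import *
plan(); print(r.get_state()['moment'].round(3))"
```

```text
now 40.125 [ 0.5878 -0.2295  0.1217] yaw 58.1 q [ 0.43  0.88 -0.24  1.65  0.31  0.65  1.04] F [-2.25 -0.05  4.1 ] op 0.56
[0.218 0.377 0.128]
```

Request:
step_arm(
  motion=[
    {"dp":[0,0,0],"twist":[0,0,0.18],"hand":-1},
    {"dp":[0,0,0],"twist":[0,0,0.36],"hand":-1},
    {"dp":[0,0,0],"twist":[0,0,0.54],"hand":-1},
    {"dp":[0,0,0],"twist":[0,0,0.72],"hand":-1},
    {"dp":[0,0,0],"twist":[0,0,0.9],"hand":-1},
  ],
)

```text
clock: 40.75
tool_pos: [0.5877, -0.23, 0.1217]
eef_rot: [0.666, 0.746, -0.001, -0.001]
contact_force: [-3.2, 0.3, 3.3]
opening: 0.559
finger_force: 20.0
```

```bash
python3 -c "
from h import *
plan(); print(r.get_state()['moment'].round(3))"
```

```text
now 40.75 [ 0.5877 -0.23    0.1217] yaw 6.5 q [ 0.3   0.87 -0.    1.66  0.    0.61  0.41] F [-3.16  0.32  3.33] op 0.559
[-0.095  0.631  0.121]
```

Request:
step_arm(
  motion=[
    {"dp":[0,0,0],"twist":[0,0,0.18],"hand":-1},
    {"dp":[0,0,0],"twist":[0,0,0.36],"hand":-1},
    {"dp":[0,0,0],"twist":[0,0,0.54],"hand":-1},
    {"dp":[0,0,0],"twist":[0,0,0.72],"hand":-1},
    {"dp":[0,0,0],"twist":[0,0,0.9],"hand":-1},
  ],
)

```text
clock: 41.38
tool_pos: [0.5866, -0.2291, 0.1214]
eef_rot: [0.924, 0.383, -0.002, -0.002]
contact_force: [-4.5, 1.4, 2.7]
opening: 0.562
finger_force: 20.0
```

```bash
python3 -c "
from h import *
plan(); print(r.get_state()['moment'].round(3))"
```

```text
now 41.375 [ 0.5866 -0.2291  0.1214] yaw -45.0 q [ 0.17  0.89  0.24  1.67 -0.31  0.63 -0.2 ] F [-4.54  1.35  2.71] op 0.562
[0.273 0.961 0.718]
```

Request:
step_arm(
  motion=[
    {"dp":[0,0,0],"twist":[0,0,0.1],"hand":-1},
    {"dp":[0,0,0],"twist":[0,0,0.2],"hand":-1},
    {"dp":[0,0,0],"twist":[0,0,0.3],"hand":-1},
    {"dp":[0,0,0],"twist":[0,0,0.4],"hand":-1},
    {"dp":[0,0,0],"twist":[0,0,0.4],"hand":-1},
  ],
)

```text
clock: 42.0
tool_pos: [0.5882, -0.2281, 0.121]
eef_rot: [0.981, 0.195, -0.001, -0.001]
contact_force: [-1.9, 2.4, 3.4]
opening: 0.564
finger_force: 20.0
```

```bash
python3 -c "
from h import *
plan(); print(r.get_state()['moment'].round(3))"
```

```text
now 42.0 [ 0.5882 -0.2281  0.121 ] yaw -67.5 q [ 0.12  0.91  0.34  1.67 -0.45  0.65 -0.48] F [-1.92  2.43  3.43] op 0.564
[0.57  0.539 0.305]
```

Request:
step_arm(
  motion=[
    {"dp":[0,0,0],"twist":[0,0,0],"hand":1},
    {"dp":[0,0,0],"twist":[0,0,0],"hand":1},
    {"dp":[0,0,-40],"twist":[0,0,0],"hand":1},
    {"dp":[0,0,-100],"twist":[0,0,0],"hand":1},
    {"dp":[0,0,-140],"twist":[0,0,0],"hand":1},
  ],
)

```text
clock: 42.62
tool_pos: [0.5892, -0.2307, 0.2636]
eef_rot: [0.981, 0.193, 0.001, 0.001]
contact_force: [-0.2, 0.2, 0.3]
opening: 1.001
finger_force: 0.0
```

```bash
python3 -c "
from h import *
plan((.40,-.12,.30,-50))"
```

```text
now 42.625 [ 0.5892 -0.2307  0.2636] yaw -67.7 q [ 0.06  0.73  0.45  1.56 -0.37  0.93 -0.55] F [-0.22  0.21  0.34] op 1.001
dp [-133.0, -174.2, -37.0] tw [0.003, -0.0, -0.309] rows>= 3.6
```

Request:
step_arm(
  motion=[
    {"dp":[-133,-174,-37],"twist":[0,0,-0.3],"hand":1},
    {"dp":[-133,-174,-37],"twist":[0,0,-0.3],"hand":1},
    {"dp":[-133,-174,-37],"twist":[0,0,-0.3],"hand":1},
    {"dp":[-133,-174,-37],"twist":[0,0,-0.3],"hand":1},
    {"dp":[-133,-174,-37],"twist":[0,0,-0.3],"hand":1},
  ],
)

```text
clock: 43.25
tool_pos: [0.3977, -0.1184, 0.2986]
eef_rot: [0.941, 0.338, -0.0, -0.001]
contact_force: [1.4, 0.1, 0.3]
opening: 0.999
finger_force: 0.0
```

```bash
python3 -c "
from h import *
s=cam('top'); W=cloud(s)
for j in jars(s): print(j)
cv2.imwrite('pics/t4.png',s['pixels'][...,::-1])
for t in ['jar_a','can','ocarina_1']: print(t,[(w(s,o['at']).round(3).tolist(),round(o['score'],2)) for o in r.search_frame('top',t)])
s=cam('side'); cv2.imwrite('pics/s4.png',cv2.resize(s['pixels'][120:330,160:360,::-1],None,fx=2.5,fy=2.5))
for t in ['jar_a','cap_a']: print(t,[(w(s,o['at']).round(3).tolist(),round(o['score'],2)) for o in r.search_frame('side',t)])
plan()"
```

```text
([0.6205, -0.7247], 0.0391, np.int32(264), None)
([0.5905, 0.089], 0.0258, np.int32(375), None)
([0.5897, -0.0123], 0.0259, np.int32(367), None)
([0.5884, -0.1254], 0.0259, np.int32(354), None)
([0.5875, -0.2265], 0.026, np.int32(369), None)
jar_a [([0.585, -0.126, 0.12], 0.97), ([0.589, 0.078, 0.115], 0.88), ([0.586, -0.014, 0.119], 0.86), ([0.586, -0.22, 0.123], 0.8)]
can [([0.438, -0.288, 0.103], 0.81), ([0.655, -0.417, 0.051], 0.46)]
ocarina_1 [([0.773, -0.211, 0.045], 0.92), ([0.657, -0.416, 0.049], 0.72), ([0.793, -0.024, 0.03], 0.31)]
jar_a [([0.581, -0.035, 0.092], 0.89), ([0.579, 0.066, 0.1], 0.88), ([0.585, -0.252, 0.09], 0.8), ([0.58, -0.148, 0.095], 0.7)]
cap_a [([0.584, -0.135, 0.12], 0.64), ([0.58, -0.234, 0.122], 0.63), ([0.586, 0.076, 0.12], 0.62), ([0.59, -0.025, 0.118], 0.52), ([0.551, -0.534, 0.017], 0.21)]
now 43.6 [ 0.4002 -0.1198  0.2978] yaw -50.5 q [-0.11  0.39  0.41  2.12 -0.25  0.67 -0.41] F [ 0.17 -1.09  0.65] op 0.996
```

View pics/t4.png

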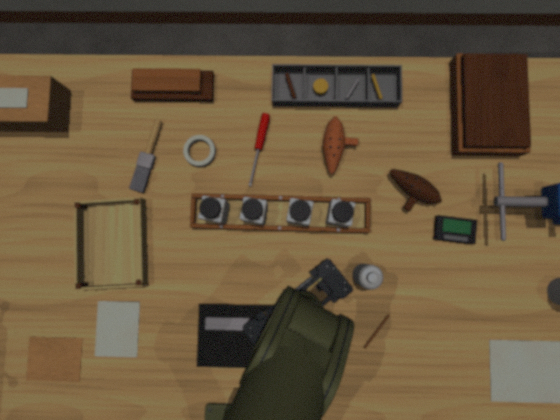

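View pics/s4.png

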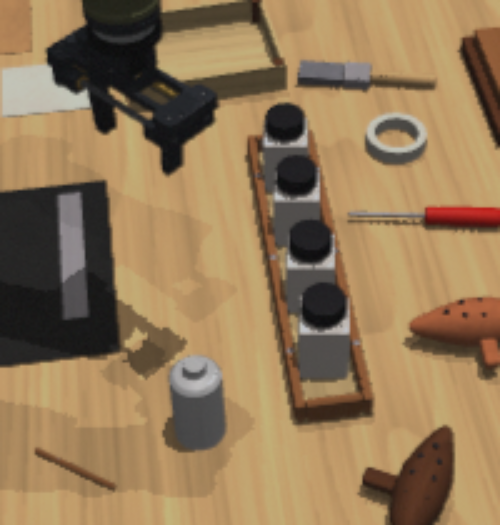

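Both pictures show all four jars upright in the rack, with caps at (210,208), (253,210), (300,210) and (343,211) in the top view. The bench is clear of jars, the other things have not moved, and the arm touches nothing.

```bash
python3 -c "
from plant import r
print(r.finish_job())"
```

```text
the job is handed in; nothing more can be done
None
```

The job is handed in: I found four jars, each hefted at about 490–560 g, so all four stand upright in the rack with caps turned until they hit the stop, and none went to the crate; the hand-in gave no verdict.

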